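# Change over the bench kiln: unload, reload and lock

## Task

Unlock the brass collar on the kiln's roof, pull the kiln's car right out by its wooden post, stand every blue fired cup upright on the grey cooling slab and every off-white unfired cup upright on the car's bed. Then push the car fully home and turn the collar so that its red pointer meets the red mark again, leaving the glaze jar and the vase where they are.

Things in the scene. Friction and masses are not known exactly. Their poses are not given: they have to be found in the camera images.
- kiln: Small aluminium bench kiln, a fixed tunnel 240 mm wide, 240 mm deep and 142 mm high. Origin on the table under the middle of its open front face; its x axis points into the chamber (away from the robot), y to the left, z up. The chamber is 200 mm wide; its ceiling is 50 mm above the bed of the car. Two rails 30 mm high run 200 mm out in front of the face, under the car. A grey flue 70 mm tall stands on the roof 190 mm behind the face and 60 mm to the right.
- car (a joint): How far the kiln's car is pulled out, in m: 0 is fully home (its blue front wall against the kiln's face), 0.18 is fully out, towards -x of the kiln; slides straight with 2 N of friction plus light damping and stays where it is left. The blue front wall is 230 mm wide, 20 mm thick, its top 112 mm above the table.
- car_grip (a point): Grip point of the car's upright wooden pull post, 18 mm in diameter, which stands on the blue front wall from 112 to 195 mm above the table; this point is on its axis 180 mm above the table. It moves with the car.
- car_bed (a point): On top of the car's brick-red bed, midway, 60 mm above the table; axes like the kiln's; moves with the car. Raised lips 8 mm high ring the bed, leaving a flat 125 mm (x, -57 to +68 of this point) by 178 mm (y); lips 25 mm wide in front, 15 behind, 6 at the sides. The front wall begins 82 mm before this point. Three cups fit in a row across the middle, 62 mm apart.
- collar (a joint): Angle of the brass lock collar on the kiln's roof about its upright axis, in rad, growing anticlockwise seen from above: 0 is unlocked (red pointer at the black mark), 1.2 is locked (red pointer at the red mark); stops at 0 and 1.5, so the far stop lies past the red mark. Friction 0.12 N m; stays where it is left. Its steel claw really holds a pin on the car: the car can leave or come home only while the collar is below about 0.6.
- collar_grip (a point): Point on the collar's axis at the height to grip it, 184 mm above the table. The collar's grip is a brass block with two parallel flats 40 mm apart and 56 mm long, from 160 to 194 mm above the table (roof at 142 mm, round flange below the grip). The point's x axis turns with the collar: the flats run along the line 0.6 rad clockwise of that x axis, and x lies along the kiln's x when the joint reads 0, so at joint angle q the flats run at q - 0.6 rad from the kiln's x axis. 
- ware_board: Thin pale wooden board, 200 (x) by 240 (y) by 3 mm, fixed; origin at the centre of its underside. The unfired cups start on it. It lies to the left or the right of the kiln.
- cool_slab: Thin grey concrete-like cooling slab, 200 (x) by 240 (y) by 3 mm, fixed; origin at the centre of its underside. It lies on the other side of the kiln.
- raw_a: Unfired cup, matt off-white: straight-sided open cup, 48 mm outer diameter, 44 mm tall, thick-footed, about 0.12 kg, origin at the centre of its underside, z up; grip it across the outside, some 22 to 32 mm above its foot. Two or three of the four unfired cups are present.
- raw_b: Unfired cup, matt off-white: straight-sided open cup, 48 mm outer diameter, 44 mm tall, thick-footed, about 0.12 kg, origin at the centre of its underside, z up; grip it across the outside, some 22 to 32 mm above its foot. Two or three of the four unfired cups are present.
- raw_c: Unfired cup, matt off-white: straight-sided open cup, 48 mm outer diameter, 44 mm tall, thick-footed, about 0.12 kg, origin at the centre of its underside, z up; grip it across the outside, some 22 to 32 mm above its foot. Two or three of the four unfired cups are present.
- raw_d: Unfired cup, matt off-white: straight-sided open cup, 48 mm outer diameter, 44 mm tall, thick-footed, about 0.12 kg, origin at the centre of its underside, z up; grip it across the outside, some 22 to 32 mm above its foot. Two or three of the four unfired cups are present.
- fired_a: Fired cup, glossy blue, cold: straight-sided open cup, 48 mm outer diameter, 44 mm tall, thick-footed, about 0.12 kg, origin at the centre of its underside, z up; grip it across the outside, some 22 to 32 mm above its foot. It starts on the car's bed inside the closed kiln; one or two of them are present.
- fired_b: Fired cup, glossy blue, cold: straight-sided open cup, 48 mm outer diameter, 44 mm tall, thick-footed, about 0.12 kg, origin at the centre of its underside, z up; grip it across the outside, some 22 to 32 mm above its foot. It starts on the car's bed inside the closed kiln; one or two of them are present.
- glaze_jar: Glaze jar with white lid, 68 mm wide, 100 mm tall, origin at the centre of its underside. Not part of the job.
- vase: Terracotta vase, 90 mm wide, 130 mm tall, origin at the centre of its underside. Not part of the job.
There are look-alikes about, which are no part of the job. What is shaped like the raw_b but black or pink is not meant.

How it is judged:
On the way, in this order (a step that is already met when the one before it is completed fails the run):
1. the collar is turned to its unlocked mark (below 0.35 rad) (value of joint collar below 0.35 rad), for 0.2 s.
2. the car is pulled out (at least 150 mm) (value of joint car above 0.15 m), for 0.2 s.
3. with the car out, all fired cups stand on the cooling slab and all unfired cups on the car's bed (value of joint car above 0.13 m and x of raw_a in the frame of car_bed between -0.046 and 0.046 m and y of raw_a in the frame of car_bed between -0.07 and 0.07 m and z of raw_a in the frame of car_bed between -0.004 and 0.006 m and angle between each of raw_a, raw_b, raw_c, raw_d, fired_a, fired_b's own z axis and vertical below 0.15 rad and x of raw_b in the frame of car_bed between -0.046 and 0.046 m and y of raw_b in the frame of car_bed between -0.07 and 0.07 m and z of raw_b in the frame of car_bed between -0.004 and 0.006 m and x of raw_c in the frame of car_bed between -0.046 and 0.046 m and y of raw_c in the frame of car_bed between -0.07 and 0.07 m and z of raw_c in the frame of car_bed between -0.004 and 0.006 m and x of raw_d in the frame of car_bed between -0.046 and 0.046 m and y of raw_d in the frame of car_bed between -0.07 and 0.07 m and z of raw_d in the frame of car_bed between -0.004 and 0.006 m and x of fired_a in the frame of cool_slab between -0.09 and 0.09 m and y of fired_a in the frame of cool_slab between -0.11 and 0.11 m and z of fired_a in the frame of cool_slab between 0 and 0.008 m and x of fired_b in the frame of cool_slab between -0.09 and 0.09 m and y of fired_b in the frame of cool_slab between -0.11 and 0.11 m and z of fired_b in the frame of cool_slab between 0 and 0.008 m and linear speed of each of raw_a, raw_b, raw_c, raw_d, fired_a, fired_b below 0.02 m/s and contact force between each of raw_a, raw_b, raw_c, raw_d, fired_a, fired_b and the fingers below 0.1 N), for 0.2 s.
4. the car is pushed home (within 8 mm) while the collar is unlocked (value of joint car below 0.008 m and value of joint collar below 0.75 rad), for 0.2 s.
5. the collar is turned to its locked mark (1.05 to 1.35 rad) with the car home (value of joint car below 0.008 m and value of joint collar between 1.05 and 1.35 rad), for 0.2 s.
At the end, for the whole second after the job is handed in: Car within 8 mm of home; collar within 0.15 rad of its red mark (1.05 to 1.35); every unfired cup upright (within 0.15 rad) on the bed inside its lips; every fired cup upright on the slab, its centre 10 mm or more inside the edge; all at rest (all of step 5 and velocity of joint collar below 0.05 rad/s and x of raw_a in the frame of car_bed between -0.046 and 0.046 m and y of raw_a in the frame of car_bed between -0.07 and 0.07 m and z of raw_a in the frame of car_bed between -0.004 and 0.006 m and angle between each of raw_a, raw_b, raw_c, raw_d, fired_a, fired_b's own z axis and vertical below 0.15 rad and x of raw_b in the frame of car_bed between -0.046 and 0.046 m and y of raw_b in the frame of car_bed between -0.07 and 0.07 m and z of raw_b in the frame of car_bed between -0.004 and 0.006 m and x of raw_c in the frame of car_bed between -0.046 and 0.046 m and y of raw_c in the frame of car_bed between -0.07 and 0.07 m and z of raw_c in the frame of car_bed between -0.004 and 0.006 m and x of raw_d in the frame of car_bed between -0.046 and 0.046 m and y of raw_d in the frame of car_bed between -0.07 and 0.07 m and z of raw_d in the frame of car_bed between -0.004 and 0.006 m and x of fired_a in the frame of cool_slab between -0.09 and 0.09 m and y of fired_a in the frame of cool_slab between -0.11 and 0.11 m and z of fired_a in the frame of cool_slab between 0 and 0.008 m and x of fired_b in the frame of cool_slab between -0.09 and 0.09 m and y of fired_b in the frame of cool_slab between -0.11 and 0.11 m and z of fired_b in the frame of cool_slab between 0 and 0.008 m and linear speed of each of raw_a, raw_b, raw_c, raw_d, fired_a, fired_b below 0.02 m/s); the robot touches nothing.
It fails at once if the glaze jar is moved more than 30 mm or tipped (distance of glaze_jar from where it was at the start of the episode above 0.03 m or angle between glaze_jar's own z axis and vertical above 0.4 rad).
It fails at once if the vase is moved more than 30 mm or tipped (distance of vase from where it was at the start of the episode above 0.03 m or angle between vase's own z axis and vertical above 0.4 rad).
Of raw_a, raw_b, raw_c, raw_d only 2 to 3 are there at a start; the rules pass over those that are not, and their reading is None.
Of fired_a, fired_b only 1 to 2 are there at a start; the rules pass over those that are not, and their reading is None.
At some moment in a run one of raw_a, raw_b, raw_c, raw_d, fired_a, fired_b may be knocked a few centimetres aside while the robot is not near it.
It also fails if it takes over 210 s, if anything falls off the work surface, if the arm or the gripper's body presses on something with over 40 N, if the wrist force passes 120 N, or if a joint passes its speed limit or range.

## Robot

A 6-joint arm with a two-finger parallel gripper is mounted at the origin on the work surface. World frame = base frame: x ahead of the robot, y to its left, z up, the work surface at z = 0. Lengths are in m, angles in rad, forces in N, time in s.
With the tool pointing down it reaches from about 0.35 to 0.725 m from the base axis. Payload 4.3 kg.
Tool frame: the origin (TCP) lies at the very end of the fingers, on their centre line; the grasp point (between the pads) lies 19 mm behind it; z points along the fingers, y is the line along which they close (so a half turn about z gives the same grasp; the last joint's range is limited). The gripper opens to 85 mm and grips with 20 to 120 N. Pads are 22 mm wide; open, the fingers measure 114 mm over their backs; the gripper's body (76 mm by 85 mm) begins 54 mm behind the grasp point. The pads swing forward as they close: fully open they stand 13 mm farther back than shut.
Start: joints at [1.159, 0.377, 0.081, 1.274, 0, 1.46], TCP at [0.171, 0.549, 0.231] pointing down, gripper open.
Joint ranges: [-2.72, 2.72], [-0.84, 1.66], [-1.02, 1.22], [-1.77, 2.12], [-1.37, 1.28], [-3.14, 3.14]. Speed limits (rad/s): [2.57, 2.57, 3.14, 3.14, 3.14, 3.14].

## Interface

Orientations are given as a 3x3 rotation matrix whose columns are the frame's x, y, z axes.
In Python, from cell import * gives the robot as it stands.
- The arm moves only by the tool move_arm, never from a script. Its argument "commands" is a list of rows, each an object of numbers: "dx", "dy", "dz": the shift along the world's x, y, z in m; "wx", "wy", "wz": the turn, a rotation vector about the world's x, y, z in degrees. In form: [{"dx": .., "dy": .., "dz": .., "wx": .., "wy": .., "wz": ..}, ...]. A call has 1 to 20 rows; each row shifts and turns the commanded pose from where the row before left it; what a row does not reach is not made up. A row lasts 1/12 s, in which the tool goes at most 41.7 mm and 7.16 degrees, less where a joint would pass 70% of its speed; a pose out of reach is approached as far as the arm can. A call with a gripper value outside its range is refused whole. "jaw" is the opening, from 0 (shut) to 1 (fully open), set as the call begins (left out, the last holds). The fingers move at their own pace and stop on an object; "squeeze" is the grip in N (left out, the last holds). Time passes only in rows, so rows that do not move let the fingers close. It gives the time, the measured TCP pose, the force, the opening and the grip force at its end, in the units of the state.
- get_state(): the state, without advancing time (a new reading comes with each control period).
- get_image(name): name is "scene" or "top"; returns the picture (480x640x3 uint8, red, green, blue); there is no depth.
- camera_model(name): a dict with "mtx" (3x3 intrinsics, pixels), "k1" (the pictures are not rectified: a ray, as slopes to the right and down, at radius r is drawn at 1 + k1 r^2 times it, then the intrinsics apply), "R" (3x3) and "t" (3): a world point X has camera coordinates R X + t. Camera axes: x right, y down, z forward; pixel columns grow to the right and rows downward; lengths in m; the calibration is good to about 2 mm. A picture is of the moment at which its call begins. camera_model takes no time and is no camera call.
- job_done(): hands the job in; it is judged then, once.
Trained networks look in the newest picture that a camera, given by its name, has taken for a name from the list of things; names that differ only in an ending like _2 or _b are one class to them, and where a whole thing is asked for, a point or a joint stands for the part that bears it (a point fixed in the world has none). Each returns a list of dicts, best first, with "conf" (0 to 1); they miss things now and then, are a little off and sometimes report something else, mostly with a low value. They report only what shows in the picture. A call takes as long as a camera call. They do not tell look-alikes from the thing itself.
- recognise(camera, thing): "xyz" ([x, y, z] in m, in world coordinates, good to about 4 mm: the middle of the surface that is visible of it).
- cut_out(camera, thing): "mask" (480x640 bool, what is visible of it).
The state is a dict: "time_s": time; "joint_pos": joint angles; "qvel": joint speeds; "effort": joint torques, N m; "eef_pos": TCP position; "tcp_rot": TCP orientation; "contact_force": force on the tool from outside, world axes, zero at the start; "ft_torque": the same for the moment, N m; "width": finger opening in m; "gripper_force": force on a finger pad.
Only numpy, scipy, OpenCV 4.12 (cv2) and the standard library are available. Lean on these libraries where they do the work, as an engineer would, in place of code of your own. Each camera call takes 0.05 s, during which the arm holds its last target. There are 200 camera calls.

## Working session

There is one attempt and no reset: what is moved stays moved. The work goes in short steps, Python scripts to look and compute and a tool call to move; the robot and the scene stay as the last step left them, time stands still between calls to the robot, and variables do not carry over. Pictures are saved under pics/ and viewed, at most 14 in all, crops included, and the job is handed in when it is done.

Besides the shell and the picture viewer there is one more tool, called after ">>>" by a JSON object that holds its "api" and its "payload", one argument or row to a line. move_arm: Moves the arm, as the interface text tells. Its arguments: {"type":"object","properties":{"commands":{"type":"array","items":{"type":"object","properties":{"dx":{"type":"number"},"dy":{"type":"number"},"dz":{"type":"number"},"wx":{"type":"number"},"wy":{"type":"number"},"wz":{"type":"number"}}}},"jaw":{"type":"number"},"squeeze":{"type":"number"}},"required":["commands"]}

```bash
mkdir -p pics; ls
cat > h.py <<'E'
from cell import *
import numpy as np, cv2
def save(cam,name,crop=None,scale=1):
    im=get_image(cam)
    if crop: x0,y0,x1,y1=crop; im=im[y0:y1,x0:x1]
    if scale!=1: im=cv2.resize(im,None,fx=scale,fy=scale,interpolation=cv2.INTER_CUBIC)
    cv2.imwrite('pics/'+name,np.ascontiguousarray(im[:,:,::-1]))
def pix2w(cam,u,v,z):
    m=camera_model(cam);K=np.array(m['mtx']);R=np.array(m['R']);t=np.array(m['t']);k=m['k1']
    d=np.array([(u-K[0,2])/K[0,0],(v-K[1,2])/K[1,1]]);s=d.copy()
    for _ in range(20): s=d/(1+k*(s@s))
    r=R.T@np.array([s[0],s[1],1]);c=-R.T@t
    return c+r*(z-c[2])/r[2]
def w2pix(cam,X):
    m=camera_model(cam);K=np.array(m['mtx']);p=np.array(m['R'])@np.array(X)+np.array(m['t'])
    s=p[:2]/p[2];s=s*(1+m['k1']*(s@s));return K[0,0]*s[0]+K[0,2],K[1,1]*s[1]+K[1,2]
E
python3 - <<'E'
from h import *
save('top','top0.png');save('scene','scene0.png')
for n in ['kiln','car_grip','collar','collar_grip','ware_board','cool_slab','raw_a','fired_a','glaze_jar','vase','car']:
    for c in ['top','scene']:
        try: print(n,c,[(np.round(d['xyz'],3).tolist(),round(d['conf'],2)) for d in recognise(c,n)])
        except Exception as e: print(n,c,e)
s=get_state();print(s['time_s'],s['eef_pos'],s['tcp_rot'],s['width'])
E
```

```text
pics
kiln top [([0.742, 0.03, 0.144], 0.82)]
kiln scene [([0.818, 0.032, 0.141], 0.87), ([0.735, 0.267, 0.076], 0.6)]
car_grip top [([0.641, 0.008, 0.109], 0.82)]
car_grip scene [([0.697, 0.091, 0.186], 0.67), ([0.651, -0.001, 0.175], 0.57), ([0.501, 0.248, 0.031], 0.39)]
collar top [([0.68, 0.094, 0.195], 0.86)]
collar scene [([0.695, 0.097, 0.187], 0.72)]
collar_grip top [([0.679, 0.094, 0.195], 0.71)]
collar_grip scene [([0.7, 0.092, 0.184], 0.64)]
ware_board top [([0.439, 0.301, 0.006], 0.56)]
ware_board scene [([0.446, 0.304, 0.006], 0.91)]
cool_slab top [([0.515, -0.318, 0.005], 0.67)]
cool_slab scene [([0.526, -0.312, -0.002], 0.85), ([0.721, -0.305, 0.096], 0.69)]
raw_a top [([0.61, 0.366, 0.021], 0.86), ([0.494, 0.253, 0.017], 0.77), ([0.378, 0.128, 0.003], 0.59), ([0.503, 0.36, 0.02], 0.57), ([0.642, 0.003, 0.11], 0.46)]
raw_a scene [([0.384, 0.125, 0.028], 0.89), ([0.614, 0.364, 0.026], 0.88), ([0.504, 0.356, 0.03], 0.74), ([0.502, 0.249, 0.031], 0.68)]
fired_a top []
fired_a scene [([0.528, -0.314, -0.004], 0.29)]
glaze_jar top [([0.698, 0.268, 0.1], 0.62), ([0.679, 0.096, 0.194], 0.16)]
glaze_jar scene [([0.732, 0.268, 0.073], 0.93)]
vase top [([0.696, -0.304, 0.096], 0.69)]
vase scene [([0.723, -0.306, 0.095], 0.89)]
car top []
car scene [([0.651, -0.0, 0.171], 0.56), ([0.526, -0.312, -0.005], 0.43)]
1.2 [0.17092812 0.54905508 0.23134253] [[-9.54805268e-01  2.97232059e-01  6.58724152e-05]
 [ 2.97232065e-01  9.54805261e-01  1.13487311e-04]
 [-2.91632615e-05  1.27937676e-04 -9.99999991e-01]] 0.08546705883479032
```

View pics/top0.png

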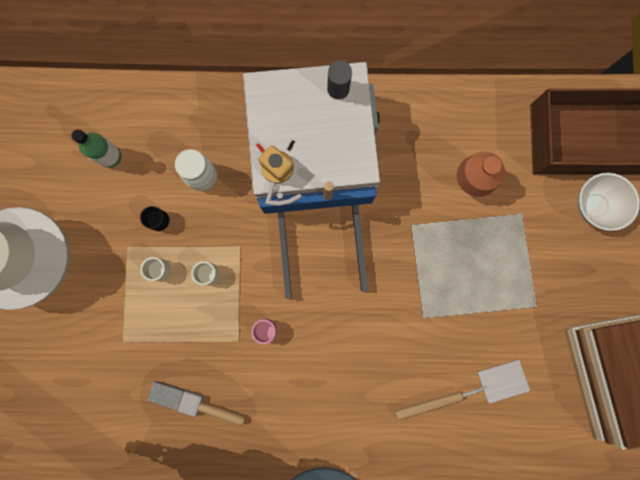

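View pics/scene0.png

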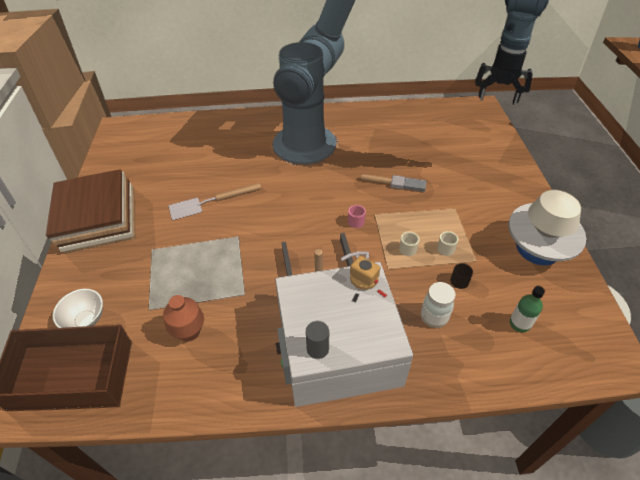

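Raw cups: (153,268) and (204,273) are off-white, standing on the board, so these are the ones meant. The cup at (155,218) is black and the one at (263,331) is pink, so both are look-alikes. The collar is at (276,162), the post at (328,190), the slab is to the right at (473,265), and the vase is at (480,173).

Run:
```python
from h import *
save('top','crop1.png',(120,50,400,310),2.8)
P=lambda u,v,z:np.round(pix2w('top',u,v,z)[:2],4)
for n,u,v in [('FL',252,196),('FR',378,183),('BL',244,74),('BR',366,64)]: print(n,P(u,v,.142))
m=cut_out('top','kiln')[0]['mask'].astype(np.uint8)
print(cv2.minAreaRect(cv2.findNonZero(m)))
mc=cut_out('top','collar')[0]['mask'].astype(np.uint8); print(cv2.minAreaRect(cv2.findNonZero(mc)))
for c in cut_out('top','cool_slab')[:1]:
    b=cv2.boxPoints(cv2.minAreaRect(cv2.findNonZero(c['mask'].astype(np.uint8))));print('slab',[P(*q,.003) for q in b])
for c in cut_out('top','raw_a'):
    b=cv2.minAreaRect(cv2.findNonZero(c['mask'].astype(np.uint8)));print('raw',b,c['conf'])
print([ (P(u,v,.03)) for u,v in [(281,210),(289,298),(355,205),(364,290)]])
```

```text
FL [0.6352 0.1399]
FR [ 0.6628 -0.0972]
BL [0.8744 0.1611]
BR [ 0.8978 -0.0746]
((318.4073791503906, 178.49932861328125), (232.1919708251953, 132.0093994140625), 84.70991516113281)
((278.861083984375, 174.1455078125), (60.577537536621094, 33.726951599121094), 79.2156982421875)
slab [array([ 0.6058, -0.1876]), array([ 0.6335, -0.437 ]), array([ 0.4329, -0.4475]), array([ 0.4054, -0.2043])]
raw ((155.5, 268.5), (23.0, 29.0), 90.0) 0.95
raw ((205.0, 273.0), (22.0, 28.0), 90.0) 0.91
raw ((264.0, 331.0), (22.0, 24.0), 90.0) 0.91
raw ((154.1000213623047, 218.80003356933594), (29.516094207763672, 22.807889938354492), 26.56505012512207) 0.86
[array([0.6295, 0.0938]), array([0.4449, 0.0737]), array([ 0.642 , -0.0629]), array([ 0.4629, -0.0817])]
```

View pics/crop1.png

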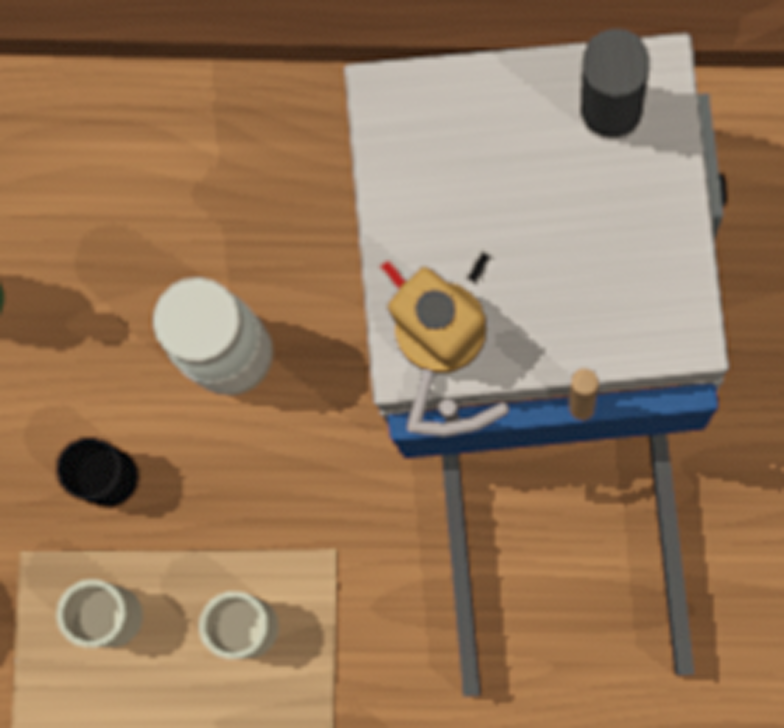

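The crop confirms both off-white cups at (95,612) and (235,625). The collar's long side runs up-left, with its pointer near the red mark.

Run:
```python
from h import *
P=lambda cam,u,v,z:np.round(pix2w(cam,u,v,z),4)
print('collar',P('top',275.4,160.7,.194),'scene',P('scene',366,265,.194))
print('post',P('top',328.6,185,.195))
k=np.array([.649,.0213]);c=np.array([.6805,.094]);y=.105
R=np.array([[np.cos(y),np.sin(y)],[-np.sin(y),np.cos(y)]]);print(R@(c-k),R@(np.array(P('top',328.6,185,.195)[:2])-k))
for u,v in [(153,267),(204,272.5)]: print('raw',P('top',u,v,.044))
```

```text
collar [0.6887 0.0925 0.194 ] scene [0.6898 0.0969 0.194 ]
post [ 0.6454 -0.0026  0.195 ]
[0.038946   0.06899818] [-0.00608506 -0.02339107]
raw [0.5058 0.3514 0.044 ]
raw [0.4954 0.2476 0.044 ]
```

>>> {"api": "move_arm", "payload": {
  "commands": [
    {"dx":0.026,"dy":-0.023,"dz":0.004,"wz":5.7},
    {"dx":0.026,"dy":-0.023,"dz":0.004,"wz":6},
    {"dx":0.026,"dy":-0.023,"dz":0.004,"wz":6},
    {"dx":0.026,"dy":-0.023,"dz":0.004,"wz":6},
    {"dx":0.026,"dy":-0.023,"dz":0.004,"wz":6},
    {"dx":0.026,"dy":-0.023,"wz":6},
    {"dx":0.026,"dy":-0.023,"wz":6},
    {"dx":0.026,"dy":-0.023,"wz":6},
    {"dx":0.026,"dy":-0.023,"wz":5},
    {"dx":0.026,"dy":-0.023,"wz":5},
    {"dx":0.026,"dy":-0.023},
    {"dx":0.026,"dy":-0.023},
    {"dx":0.026,"dy":-0.023},
    {"dx":0.026,"dy":-0.023},
    {"dx":0.026,"dy":-0.023},
    {"dx":0.026,"dy":-0.023},
    {"dx":0.026,"dy":-0.023},
    {"dx":0.026,"dy":-0.023},
    {"dx":0.02,"dy":-0.02},
    {"dx":0.01,"dy":-0.01}
  ],
  "jaw": 1
}}

```text
$.commands[0]: bad value
```

>>> {"api": "move_arm", "payload": {
  "commands": [
    {"dx":0.026,"dy":-0.023,"dz":0.004,"wx":0,"wy":0,"wz":6},
    {"dx":0.026,"dy":-0.023,"dz":0.004,"wx":0,"wy":0,"wz":6}
  ],
  "jaw": 1
}}

```text
time_s: 1.62
eef_pos: [0.2224, 0.5032, 0.239]
tcp_rot: [[-0.997, 0.084, -0.0], [0.084, 0.997, -0.0], [0.0, -0.0, -1.0]]
contact_force: [0.6, -0.2, -0.1]
width: 0.0853
gripper_force: 0.0
```

>>> {"api": "move_arm", "payload": {
  "commands": [
    {"dx":0.026,"dy":-0.023,"dz":0.004,"wx":0,"wy":0,"wz":6},
    {"dx":0.026,"dy":-0.023,"dz":0.004,"wx":0,"wy":0,"wz":6},
    {"dx":0.026,"dy":-0.023,"dz":0,"wx":0,"wy":0,"wz":6},
    {"dx":0.026,"dy":-0.023,"dz":0,"wx":0,"wy":0,"wz":6},
    {"dx":0.026,"dy":-0.023,"dz":0,"wx":0,"wy":0,"wz":6},
    {"dx":0.026,"dy":-0.023,"dz":0,"wx":0,"wy":0,"wz":5},
    {"dx":0.026,"dy":-0.023,"dz":0,"wx":0,"wy":0,"wz":5},
    {"dx":0.026,"dy":-0.023,"dz":0,"wx":0,"wy":0,"wz":5},
    {"dx":0.026,"dy":-0.023,"dz":0,"wx":0,"wy":0,"wz":0},
    {"dx":0.026,"dy":-0.023,"dz":0,"wx":0,"wy":0,"wz":0},
    {"dx":0.026,"dy":-0.023,"dz":0,"wx":0,"wy":0,"wz":0},
    {"dx":0.026,"dy":-0.023,"dz":0,"wx":0,"wy":0,"wz":0},
    {"dx":0.026,"dy":-0.023,"dz":0,"wx":0,"wy":0,"wz":0},
    {"dx":0.026,"dy":-0.023,"dz":0,"wx":0,"wy":0,"wz":0},
    {"dx":0.026,"dy":-0.023,"dz":0,"wx":0,"wy":0,"wz":0},
    {"dx":0.026,"dy":-0.023,"dz":0,"wx":0,"wy":0,"wz":0},
    {"dx":0.025,"dy":-0.02,"dz":0,"wx":0,"wy":0,"wz":0},
    {"dx":0.015,"dy":-0.015,"dz":0,"wx":0,"wy":0,"wz":0},
    {"dx":0.01,"dy":-0.006,"dz":0,"wx":0,"wy":0,"wz":0},
    {"dx":0,"dy":0,"dz":0,"wx":0,"wy":0,"wz":0}
  ],
  "jaw": 1
}}

```text
time_s: 3.28
eef_pos: [0.6906, 0.0917, 0.246]
tcp_rot: [[-0.771, -0.636, -0.0], [-0.636, 0.771, -0.001], [0.001, -0.0, -1.0]]
contact_force: [-1.4, 1.0, -0.6]
width: 0.0857
gripper_force: 0.0
```

>>> {"api": "move_arm", "payload": {
  "commands": [
    {"dx":-0.002,"dy":0.003,"dz":-0.02,"wx":0,"wy":0,"wz":1},
    {"dx":0,"dy":0,"dz":-0.02,"wx":0,"wy":0,"wz":0},
    {"dx":0,"dy":0,"dz":-0.02,"wx":0,"wy":0,"wz":0},
    {"dx":0,"dy":0,"dz":-0.018,"wx":0,"wy":0,"wz":0},
    {"dx":0,"dy":0,"dz":0,"wx":0,"wy":0,"wz":0}
  ]
}}

```text
time_s: 3.7
eef_pos: [0.6836, 0.0978, 0.1649]
tcp_rot: [[-0.757, -0.653, -0.008], [-0.653, 0.757, -0.0], [0.006, 0.005, -1.0]]
contact_force: [-0.6, 0.3, -0.3]
width: 0.0853
gripper_force: 0.0
```

Run:
```python
from h import *
a=get_image('top')[90:240,210:370];b=get_image('scene')[190:340,290:450]
cv2.imwrite('pics/c2.png',cv2.resize(np.hstack([a,b])[:,:,::-1],None,fx=2.5,fy=2.5,interpolation=cv2.INTER_CUBIC))
```

```text
(no output)
```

View pics/c2.png

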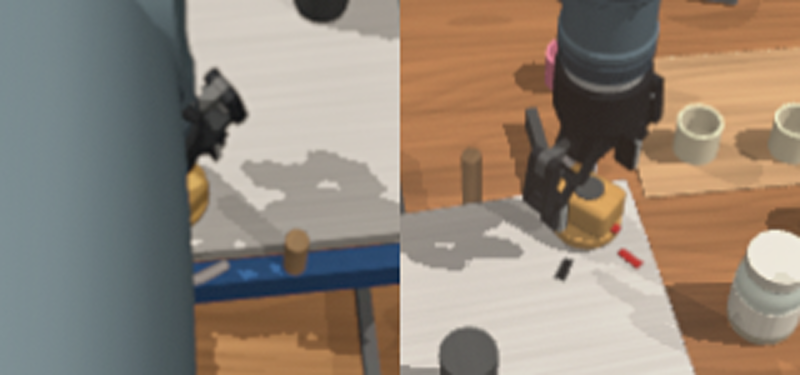

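Run:
```python
from h import *
s=get_state();print(s['time_s'],s['eef_pos'],s['contact_force'],s['qvel'],s['joint_pos'])
for p in [s['eef_pos'],[.689,.0935,.165],[.689,.0935,.194]]:
    u,v=w2pix('scene',p);print((u-290)*2.5+400,(v-190)*2.5)
```

```text
3.8 [0.6857333  0.09767436 0.16913197] [-0.11449752 -0.34317738  0.26663871] [-0.00248728 -0.01610787  0.053334    0.00825079 -0.00106845 -0.0010441 ] [ 4.98364505e-02  6.52032867e-01  3.68377021e-01  1.28919949e+00
  2.98415514e-04 -6.61427331e-01]
588.299020982633 201.8253566423857
583.71529891676 208.1050386731539
585.8657045005021 187.06097120695517
```

>>> {"api": "move_arm", "payload": {
  "commands": [
    {"dx":0.003,"dy":-0.002,"dz":-0.002,"wx":0,"wy":0,"wz":0},
    {"dx":0,"dy":0,"dz":0,"wx":0,"wy":0,"wz":0},
    {"dx":0,"dy":0,"dz":0,"wx":0,"wy":0,"wz":0},
    {"dx":0,"dy":0,"dz":0,"wx":0,"wy":0,"wz":0},
    {"dx":0,"dy":0,"dz":0,"wx":0,"wy":0,"wz":0},
    {"dx":0,"dy":0,"dz":0,"wx":0,"wy":0,"wz":0},
    {"dx":0,"dy":0,"dz":0,"wx":0,"wy":0,"wz":0},
    {"dx":0,"dy":0,"dz":0,"wx":0,"wy":0,"wz":0}
  ],
  "jaw": 0,
  "squeeze": 40
}}

```text
time_s: 4.47
eef_pos: [0.6901, 0.096, 0.169]
tcp_rot: [[-0.758, -0.653, 0.002], [-0.653, 0.758, 0.002], [-0.002, 0.0, -1.0]]
contact_force: [-1.9, 2.4, 4.8]
width: 0.0413
gripper_force: 38.5
```

>>> {"api": "move_arm", "payload": {
  "commands": [
    {"dx":0,"dy":0,"dz":0,"wx":0,"wy":0,"wz":-5},
    {"dx":0,"dy":0,"dz":0,"wx":0,"wy":0,"wz":-5},
    {"dx":0,"dy":0,"dz":0,"wx":0,"wy":0,"wz":-5},
    {"dx":0,"dy":0,"dz":0,"wx":0,"wy":0,"wz":-5},
    {"dx":0,"dy":0,"dz":0,"wx":0,"wy":0,"wz":-5},
    {"dx":0,"dy":0,"dz":0,"wx":0,"wy":0,"wz":-5},
    {"dx":0,"dy":0,"dz":0,"wx":0,"wy":0,"wz":-5},
    {"dx":0,"dy":0,"dz":0,"wx":0,"wy":0,"wz":-5},
    {"dx":0,"dy":0,"dz":0,"wx":0,"wy":0,"wz":-5},
    {"dx":0,"dy":0,"dz":0,"wx":0,"wy":0,"wz":-5},
    {"dx":0,"dy":0,"dz":0,"wx":0,"wy":0,"wz":-5},
    {"dx":0,"dy":0,"dz":0,"wx":0,"wy":0,"wz":-5},
    {"dx":0,"dy":0,"dz":0,"wx":0,"wy":0,"wz":-4},
    {"dx":0,"dy":0,"dz":0,"wx":0,"wy":0,"wz":0},
    {"dx":0,"dy":0,"dz":0,"wx":0,"wy":0,"wz":0}
  ]
}}

```text
time_s: 5.72
eef_pos: [0.6905, 0.0944, 0.169]
tcp_rot: [[-0.918, 0.396, 0.002], [0.396, 0.918, -0.001], [-0.003, -0.0, -1.0]]
contact_force: [-1.6, -0.6, 6.0]
width: 0.041
gripper_force: 37.0
```

>>> {"api": "move_arm", "payload": {
  "commands": [
    {"dx":0,"dy":0,"dz":0,"wx":0,"wy":0,"wz":0},
    {"dx":0,"dy":0,"dz":0,"wx":0,"wy":0,"wz":0},
    {"dx":0,"dy":0,"dz":0,"wx":0,"wy":0,"wz":0},
    {"dx":0,"dy":0,"dz":0.025,"wx":0,"wy":0,"wz":0},
    {"dx":0,"dy":0,"dz":0.03,"wx":0,"wy":0,"wz":0},
    {"dx":0,"dy":0,"dz":0.02,"wx":0,"wy":0,"wz":0},
    {"dx":-0.012,"dy":-0.025,"dz":0,"wx":0,"wy":0,"wz":6},
    {"dx":-0.012,"dy":-0.025,"dz":0,"wx":0,"wy":0,"wz":6},
    {"dx":-0.012,"dy":-0.025,"dz":0,"wx":0,"wy":0,"wz":6},
    {"dx":-0.012,"dy":-0.022,"dz":0,"wx":0,"wy":0,"wz":6},
    {"dx":0,"dy":0,"dz":0,"wx":0,"wy":0,"wz":5},
    {"dx":0,"dy":0,"dz":0,"wx":0,"wy":0,"wz":0}
  ],
  "jaw": 1
}}

```text
time_s: 6.72
eef_pos: [0.6413, -0.0033, 0.2424]
tcp_rot: [[-0.995, -0.099, -0.0], [-0.099, 0.995, 0.0], [0.0, 0.0, -1.0]]
contact_force: [0.0, 1.2, 0.1]
width: 0.0854
gripper_force: 0.0
```

Run:
```python
from h import *
b=get_image('scene')[170:350,260:440]
cv2.imwrite('pics/c3.png',cv2.resize(b[:,:,::-1],None,fx=3,fy=3,interpolation=cv2.INTER_CUBIC))
s=get_state();print(s['eef_pos'],s['tcp_rot'])
for p in [s['eef_pos'],[.642,-.003,.195]]:
    u,v=w2pix('scene',p);print((u-260)*3,(v-170)*3)
```

```text
[ 0.64179887 -0.00243876  0.24236123] [[-9.95320962e-01 -9.66238857e-02  8.78063272e-05]
 [-9.66238501e-02  9.95320909e-01  3.45504542e-04]
 [-1.20779465e-04  3.35403727e-04 -9.99999936e-01]]
170.6589932538622 197.2794165647221
170.67332095211026 241.64889359374408
```

View pics/c3.png

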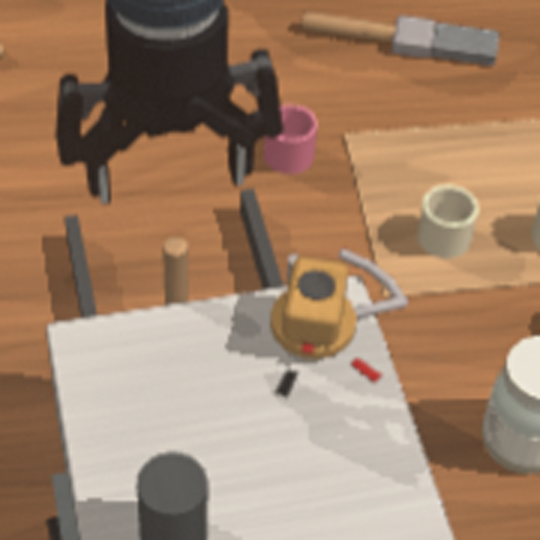

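>>> {"api": "move_arm", "payload": {
  "commands": [
    {"dx":0,"dy":0.002,"dz":-0.025,"wx":0,"wy":0,"wz":0},
    {"dx":0,"dy":0,"dz":-0.025,"wx":0,"wy":0,"wz":0},
    {"dx":0,"dy":0,"dz":-0.025,"wx":0,"wy":0,"wz":0},
    {"dx":0,"dy":0,"dz":0,"wx":0,"wy":0,"wz":0},
    {"dx":0,"dy":0,"dz":0,"wx":0,"wy":0,"wz":0},
    {"dx":0,"dy":0,"dz":0,"wx":0,"wy":0,"wz":0},
    {"dx":0,"dy":0,"dz":0,"wx":0,"wy":0,"wz":0},
    {"dx":0,"dy":0,"dz":0,"wx":0,"wy":0,"wz":0},
    {"dx":0,"dy":0,"dz":0,"wx":0,"wy":0,"wz":0},
    {"dx":0,"dy":0,"dz":0,"wx":0,"wy":0,"wz":0},
    {"dx":0,"dy":0,"dz":0,"wx":0,"wy":0,"wz":0},
    {"dx":0,"dy":0,"dz":0,"wx":0,"wy":0,"wz":0}
  ],
  "jaw": 0,
  "squeeze": 60
}}

```text
time_s: 7.77
eef_pos: [0.6418, -0.0008, 0.1675]
tcp_rot: [[-0.995, -0.098, -0.0], [-0.098, 0.995, -0.001], [0.001, -0.001, -1.0]]
contact_force: [-1.0, -4.9, -8.4]
width: 0.0162
gripper_force: 58.7
```

>>> {"api": "move_arm", "payload": {
  "commands": [
    {"dx":-0.005,"dy":-0.0005,"dz":0,"wx":0,"wy":0,"wz":0},
    {"dx":-0.01,"dy":-0.001,"dz":0,"wx":0,"wy":0,"wz":0},
    {"dx":-0.012,"dy":-0.0013,"dz":0,"wx":0,"wy":0,"wz":0},
    {"dx":-0.012,"dy":-0.0013,"dz":0,"wx":0,"wy":0,"wz":0},
    {"dx":-0.012,"dy":-0.0013,"dz":0,"wx":0,"wy":0,"wz":0},
    {"dx":-0.012,"dy":-0.0013,"dz":0,"wx":0,"wy":0,"wz":0},
    {"dx":-0.012,"dy":-0.0013,"dz":0,"wx":0,"wy":0,"wz":0},
    {"dx":-0.012,"dy":-0.0013,"dz":0,"wx":0,"wy":0,"wz":0},
    {"dx":-0.012,"dy":-0.0013,"dz":0,"wx":0,"wy":0,"wz":0},
    {"dx":-0.012,"dy":-0.0013,"dz":0,"wx":0,"wy":0,"wz":0},
    {"dx":-0.012,"dy":-0.0013,"dz":0,"wx":0,"wy":0,"wz":0},
    {"dx":-0.012,"dy":-0.0013,"dz":0,"wx":0,"wy":0,"wz":0},
    {"dx":-0.012,"dy":-0.0013,"dz":0,"wx":0,"wy":0,"wz":0},
    {"dx":-0.012,"dy":-0.0013,"dz":0,"wx":0,"wy":0,"wz":0},
    {"dx":-0.01,"dy":-0.001,"dz":0,"wx":0,"wy":0,"wz":0},
    {"dx":-0.006,"dy":-0.0006,"dz":0,"wx":0,"wy":0,"wz":0},
    {"dx":-0.002,"dy":0,"dz":0,"wx":0,"wy":0,"wz":0},
    {"dx":0,"dy":0,"dz":0,"wx":0,"wy":0,"wz":0},
    {"dx":0,"dy":0,"dz":0,"wx":0,"wy":0,"wz":0}
  ]
}}

```text
time_s: 9.35
eef_pos: [0.4645, -0.0204, 0.1675]
tcp_rot: [[-0.995, -0.098, -0.0], [-0.098, 0.995, -0.004], [0.001, -0.004, -1.0]]
contact_force: [-1.4, -8.8, -10.3]
width: 0.0161
gripper_force: 59.2
```

>>> {"api": "move_arm", "payload": {
  "commands": [
    {"dx":0,"dy":0,"dz":0,"wx":0,"wy":0,"wz":0},
    {"dx":0,"dy":0,"dz":0,"wx":0,"wy":0,"wz":0},
    {"dx":0,"dy":0,"dz":0,"wx":0,"wy":0,"wz":0},
    {"dx":0,"dy":0,"dz":0,"wx":0,"wy":0,"wz":0},
    {"dx":0,"dy":0,"dz":0.03,"wx":0,"wy":0,"wz":0},
    {"dx":0,"dy":0,"dz":0.03,"wx":0,"wy":0,"wz":0},
    {"dx":-0.01,"dy":0.03,"dz":0.02,"wx":0,"wy":0,"wz":0},
    {"dx":-0.01,"dy":0.04,"dz":0,"wx":0,"wy":0,"wz":0},
    {"dx":-0.01,"dy":0.04,"dz":0,"wx":0,"wy":0,"wz":0},
    {"dx":-0.01,"dy":0.04,"dz":0,"wx":0,"wy":0,"wz":0},
    {"dx":0,"dy":0.04,"dz":0,"wx":0,"wy":0,"wz":0},
    {"dx":0,"dy":0.04,"dz":0,"wx":0,"wy":0,"wz":0},
    {"dx":0,"dy":0,"dz":0,"wx":0,"wy":0,"wz":0}
  ],
  "jaw": 1
}}

```text
time_s: 10.43
eef_pos: [0.4246, 0.2179, 0.2481]
tcp_rot: [[-0.994, -0.108, 0.002], [-0.108, 0.994, 0.005], [-0.002, 0.005, -1.0]]
contact_force: [0.1, -0.1, 0.3]
width: 0.0856
gripper_force: 0.0
```

Run:
```python
from h import *
a=get_image('top')[50:330,230:480]
cv2.imwrite('pics/c4.png',cv2.resize(a[:,:,::-1],None,fx=2,fy=2,interpolation=cv2.INTER_CUBIC))
s=get_state();print(s['eef_pos'],s['time_s'])
for c in ['top','scene']:
  for n in ['fired_a','raw_a','car_grip']: print(c,n,[(np.round(d['xyz'],3).tolist(),round(d['conf'],2)) for d in recognise(c,n)])
```

```text
[0.42475247 0.21496384 0.24794818] 10.4833
top fired_a [([0.558, 0.04, 0.067], 0.91), ([0.555, -0.046, 0.074], 0.78), ([0.697, 0.269, 0.1], 0.54)]
top raw_a [([0.609, 0.366, 0.026], 0.9), ([0.378, 0.127, 0.003], 0.8), ([0.492, 0.253, 0.019], 0.69), ([0.501, 0.359, 0.02], 0.69)]
top car_grip [([0.534, 0.008, 0.06], 0.81)]
scene fired_a []
scene raw_a [([0.614, 0.361, 0.028], 0.96), ([0.499, 0.248, 0.031], 0.78), ([0.504, 0.353, 0.027], 0.73), ([0.389, 0.129, 0.026], 0.63), ([0.73, 0.265, 0.074], 0.45)]
scene car_grip [([0.654, -0.001, 0.173], 0.43)]
```

View pics/c4.png

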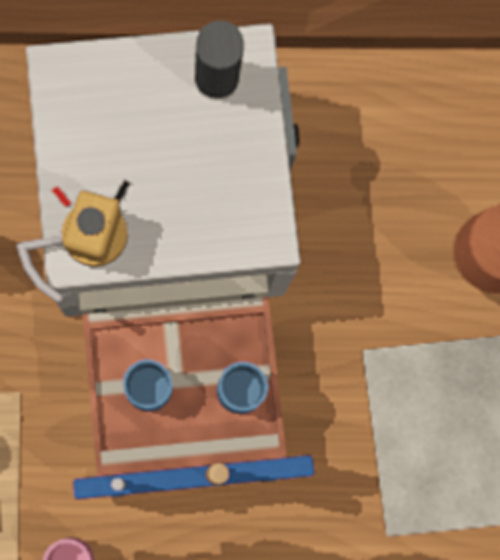

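The crop shows the car fully out with two blue cups on the bed, at crop (147,384) and (243,387), i.e. full (303.5,242) and (351.5,243.5).

Run:
```python
from h import *
k=np.array([.649,.0213]);y=.102
R=np.array([[np.cos(y),np.sin(y)],[-np.sin(y),np.cos(y)]])
P=lambda u,v,z:pix2w('top',u,v,z)[:2]
bed=k+R.T@np.array([-.098,0]);print('bed',bed)
for n,u,v in [('fL',147,384),('fR',243,387)]:
    p=P(230+u/2,50+v/2,.104);print(n,p.round(4),(R@(p-bed)).round(4))
for n,u,v,z in [('lipFL',95,312,.068),('lipFR',268,305,.068),('nearL',103,453,.068),('nearR',279,437,.068),('post',218,474,.195),('wallL',75,492,.112),('wallR',313,468,.112)]:
    p=P(230+u/2,50+v/2,z);print(n,p.round(4),(R@(p-bed)).round(4))
d=get_state();
```

```text
bed [0.55150935 0.01132132]
fL [0.5535 0.0431] [0.0052 0.0314]
fR [ 0.5515 -0.0501] [-0.0062 -0.0612]
lipFL [0.6308 0.0981] [0.0877 0.0783]
lipFR [ 0.64   -0.0782] [ 0.0789 -0.0981]
nearL [0.4877 0.0872] [-0.0558  0.082 ]
nearR [ 0.5054 -0.089 ] [-0.0561 -0.0951]
post [ 0.4657 -0.0219] [-0.0887 -0.0243]
wallL [0.4489 0.1097] [-0.092   0.1083]
wallR [ 0.4738 -0.1163] [-0.0903 -0.119 ]
```

>>> {"api": "move_arm", "payload": {
  "commands": [
    {"dx":0.012,"dy":-0.03,"dz":0,"wx":0,"wy":0,"wz":0},
    {"dx":0.016,"dy":-0.034,"dz":0,"wx":0,"wy":0,"wz":0},
    {"dx":0.016,"dy":-0.034,"dz":0,"wx":0,"wy":0,"wz":0},
    {"dx":0.016,"dy":-0.034,"dz":0,"wx":0,"wy":0,"wz":0},
    {"dx":0.016,"dy":-0.034,"dz":0,"wx":0,"wy":0,"wz":0},
    {"dx":0.016,"dy":-0.034,"dz":0,"wx":0,"wy":0,"wz":0},
    {"dx":0.016,"dy":-0.034,"dz":0,"wx":0,"wy":0,"wz":0},
    {"dx":0.018,"dy":-0.031,"dz":-0.03,"wx":0,"wy":0,"wz":0},
    {"dx":0,"dy":0,"dz":-0.035,"wx":0,"wy":0,"wz":0},
    {"dx":0,"dy":0,"dz":-0.03,"wx":0,"wy":0,"wz":0},
    {"dx":0,"dy":0,"dz":0,"wx":0,"wy":0,"wz":0},
    {"dx":0,"dy":0,"dz":0,"wx":0,"wy":0,"wz":0}
  ],
  "jaw": 1
}}

```text
time_s: 11.78
eef_pos: [0.5468, -0.051, 0.1544]
tcp_rot: [[-0.995, -0.097, -0.005], [-0.097, 0.995, 0.001], [0.005, 0.002, -1.0]]
contact_force: [0.5, -0.1, 1.4]
width: 0.0855
gripper_force: 0.0
```

>>> {"api": "move_arm", "payload": {
  "commands": [
    {"dx":0.003,"dy":0.001,"dz":-0.025,"wx":0,"wy":0,"wz":0},
    {"dx":0,"dy":0,"dz":-0.025,"wx":0,"wy":0,"wz":0},
    {"dx":0,"dy":0,"dz":-0.02,"wx":0,"wy":0,"wz":0},
    {"dx":0,"dy":0,"dz":-0.014,"wx":0,"wy":0,"wz":0},
    {"dx":0,"dy":0,"dz":0,"wx":0,"wy":0,"wz":0},
    {"dx":0,"dy":0,"dz":0,"wx":0,"wy":0,"wz":0}
  ]
}}

```text
time_s: 12.28
eef_pos: [0.553, -0.0495, 0.0735]
tcp_rot: [[-0.995, -0.1, 0.002], [-0.1, 0.995, -0.0], [-0.002, -0.0, -1.0]]
contact_force: [0.6, -0.4, 0.7]
width: 0.0851
gripper_force: 0.0
```

>>> {"api": "move_arm", "payload": {
  "commands": [
    {"dx":0,"dy":0,"dz":0,"wx":0,"wy":0,"wz":0},
    {"dx":0,"dy":0,"dz":0,"wx":0,"wy":0,"wz":0},
    {"dx":0,"dy":0,"dz":0,"wx":0,"wy":0,"wz":0},
    {"dx":0,"dy":0,"dz":0,"wx":0,"wy":0,"wz":0},
    {"dx":0,"dy":0,"dz":0,"wx":0,"wy":0,"wz":0},
    {"dx":0,"dy":0,"dz":0,"wx":0,"wy":0,"wz":0},
    {"dx":0,"dy":0,"dz":0,"wx":0,"wy":0,"wz":0}
  ],
  "jaw": 0,
  "squeeze": 25
}}

```text
time_s: 12.87
eef_pos: [0.5533, -0.0493, 0.0734]
tcp_rot: [[-0.995, -0.1, 0.003], [-0.1, 0.995, -0.0], [-0.003, -0.0, -1.0]]
contact_force: [-1.2, 0.9, 6.6]
width: 0.0472
gripper_force: 24.9
```

>>> {"api": "move_arm", "payload": {
  "commands": [
    {"dx":0,"dy":0,"dz":0.02,"wx":0,"wy":0,"wz":0},
    {"dx":0,"dy":0,"dz":0.03,"wx":0,"wy":0,"wz":0},
    {"dx":0,"dy":0,"dz":0.03,"wx":0,"wy":0,"wz":0},
    {"dx":-0.004,"dy":-0.016,"dz":0,"wx":0,"wy":0,"wz":0},
    {"dx":-0.008,"dy":-0.03,"dz":0,"wx":0,"wy":0,"wz":0},
    {"dx":-0.008,"dy":-0.035,"dz":0,"wx":0,"wy":0,"wz":0},
    {"dx":-0.008,"dy":-0.035,"dz":0,"wx":0,"wy":0,"wz":0},
    {"dx":-0.008,"dy":-0.035,"dz":0,"wx":0,"wy":0,"wz":0},
    {"dx":-0.008,"dy":-0.035,"dz":0,"wx":0,"wy":0,"wz":0},
    {"dx":-0.008,"dy":-0.035,"dz":0,"wx":0,"wy":0,"wz":0},
    {"dx":-0.008,"dy":-0.035,"dz":0,"wx":0,"wy":0,"wz":0},
    {"dx":-0.008,"dy":-0.03,"dz":-0.02,"wx":0,"wy":0,"wz":0},
    {"dx":0,"dy":-0.02,"dz":-0.03,"wx":0,"wy":0,"wz":0},
    {"dx":0,"dy":-0.01,"dz":-0.03,"wx":0,"wy":0,"wz":0},
    {"dx":0,"dy":0,"dz":-0.03,"wx":0,"wy":0,"wz":0},
    {"dx":0,"dy":0,"dz":-0.015,"wx":0,"wy":0,"wz":0},
    {"dx":0,"dy":0,"dz":0,"wx":0,"wy":0,"wz":0},
    {"dx":0,"dy":0,"dz":0,"wx":0,"wy":0,"wz":0}
  ]
}}

```text
time_s: 14.37
eef_pos: [0.483, -0.3645, 0.0258]
tcp_rot: [[-0.995, -0.099, -0.002], [-0.099, 0.995, 0.002], [0.002, 0.002, -1.0]]
contact_force: [0.9, -0.6, -1.0]
width: 0.0473
gripper_force: 26.5
```

>>> {"api": "move_arm", "payload": {
  "commands": [
    {"dx":0,"dy":0,"dz":-0.005,"wx":0,"wy":0,"wz":0},
    {"dx":0,"dy":0,"dz":-0.004,"wx":0,"wy":0,"wz":0},
    {"dx":0,"dy":0,"dz":0,"wx":0,"wy":0,"wz":0},
    {"dx":0,"dy":0,"dz":0,"wx":0,"wy":0,"wz":0}
  ]
}}

```text
time_s: 14.7
eef_pos: [0.4844, -0.3655, 0.0184]
tcp_rot: [[-0.995, -0.1, 0.001], [-0.1, 0.995, -0.001], [-0.001, -0.001, -1.0]]
contact_force: [-0.1, -1.1, -0.7]
width: 0.047
gripper_force: 26.5
```

>>> {"api": "move_arm", "payload": {
  "commands": [
    {"dx":0,"dy":0,"dz":0,"wx":0,"wy":0,"wz":0},
    {"dx":0,"dy":0,"dz":0,"wx":0,"wy":0,"wz":0},
    {"dx":0,"dy":0,"dz":0,"wx":0,"wy":0,"wz":0},
    {"dx":0,"dy":0,"dz":0.02,"wx":0,"wy":0,"wz":0},
    {"dx":0,"dy":0,"dz":0.035,"wx":0,"wy":0,"wz":0},
    {"dx":0,"dy":0,"dz":0.04,"wx":0,"wy":0,"wz":0},
    {"dx":0,"dy":0.01,"dz":0.04,"wx":0,"wy":0,"wz":0},
    {"dx":0.007,"dy":0.04,"dz":0.015,"wx":0,"wy":0,"wz":0},
    {"dx":0.007,"dy":0.04,"dz":0,"wx":0,"wy":0,"wz":0},
    {"dx":0.007,"dy":0.04,"dz":0,"wx":0,"wy":0,"wz":0},
    {"dx":0.007,"dy":0.04,"dz":0,"wx":0,"wy":0,"wz":0},
    {"dx":0.007,"dy":0.04,"dz":0,"wx":0,"wy":0,"wz":0},
    {"dx":0.007,"dy":0.04,"dz":0,"wx":0,"wy":0,"wz":0},
    {"dx":0.007,"dy":0.04,"dz":0,"wx":0,"wy":0,"wz":0},
    {"dx":0.007,"dy":0.04,"dz":0,"wx":0,"wy":0,"wz":0},
    {"dx":0.007,"dy":0.04,"dz":0,"wx":0,"wy":0,"wz":0},
    {"dx":0.007,"dy":0.025,"dz":0,"wx":0,"wy":0,"wz":0},
    {"dx":0,"dy":0.012,"dz":0,"wx":0,"wy":0,"wz":0},
    {"dx":0,"dy":0,"dz":0,"wx":0,"wy":0,"wz":0},
    {"dx":0,"dy":0,"dz":0,"wx":0,"wy":0,"wz":0}
  ],
  "jaw": 1
}}

```text
time_s: 16.37
eef_pos: [0.5535, 0.04, 0.1671]
tcp_rot: [[-0.995, -0.1, -0.0], [-0.1, 0.995, -0.001], [0.0, -0.001, -1.0]]
contact_force: [0.3, 0.4, -0.7]
width: 0.0853
gripper_force: 0.0
```

Run:
```python
from h import *
s=get_state();print(s['eef_pos'],s['time_s'])
for c in ['top','scene']: print(c,[(np.round(d['xyz'],3).tolist(),round(d['conf'],2)) for n in ['fired_a','raw_a'] for d in recognise(c,n)])
save('top','c5.png',(100,130,560,350),1.7)
```

```text
[0.55353527 0.03995626 0.16712689] 16.3667
top [([0.558, 0.04, 0.067], 0.91), ([0.555, -0.046, 0.074], 0.78), ([0.697, 0.269, 0.1], 0.54), ([0.609, 0.366, 0.026], 0.9), ([0.378, 0.127, 0.003], 0.8), ([0.492, 0.253, 0.019], 0.69), ([0.501, 0.359, 0.02], 0.69)]
scene [([0.614, 0.361, 0.028], 0.96), ([0.499, 0.248, 0.031], 0.78), ([0.504, 0.353, 0.027], 0.73), ([0.389, 0.129, 0.026], 0.63), ([0.73, 0.265, 0.074], 0.45)]
```

View pics/c5.png

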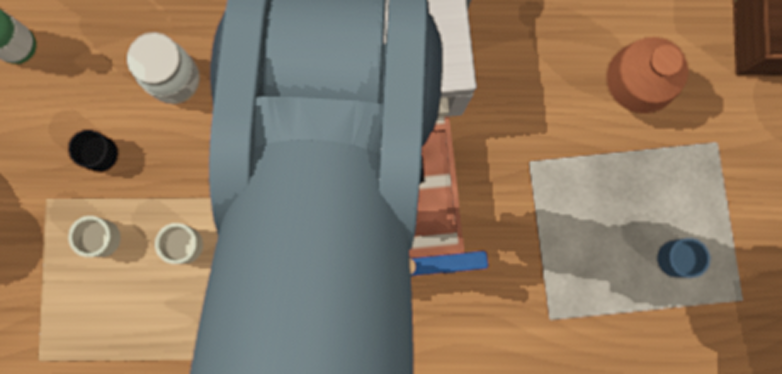

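The first blue cup stands upright on the slab at crop (683,257). The other cups are unchanged.

>>> {"api": "move_arm", "payload": {
  "commands": [
    {"dx":0,"dy":0.002,"dz":-0.025,"wx":0,"wy":0,"wz":0},
    {"dx":0,"dy":0,"dz":-0.03,"wx":0,"wy":0,"wz":0},
    {"dx":0,"dy":0,"dz":-0.025,"wx":0,"wy":0,"wz":0},
    {"dx":0,"dy":0,"dz":-0.014,"wx":0,"wy":0,"wz":0},
    {"dx":0,"dy":0,"dz":0,"wx":0,"wy":0,"wz":0},
    {"dx":0,"dy":0,"dz":0,"wx":0,"wy":0,"wz":0}
  ]
}}

```text
time_s: 17.12
eef_pos: [0.5529, 0.0414, 0.0725]
tcp_rot: [[-0.995, -0.098, -0.002], [-0.098, 0.995, 0.0], [0.002, 0.0, -1.0]]
contact_force: [0.1, -0.3, 0.9]
width: 0.0852
gripper_force: 0.0
```

>>> {"api": "move_arm", "payload": {
  "commands": [
    {"dx":0,"dy":0,"dz":0,"wx":0,"wy":0,"wz":0},
    {"dx":0,"dy":0,"dz":0,"wx":0,"wy":0,"wz":0},
    {"dx":0,"dy":0,"dz":0,"wx":0,"wy":0,"wz":0},
    {"dx":0,"dy":0,"dz":0,"wx":0,"wy":0,"wz":0},
    {"dx":0,"dy":0,"dz":0,"wx":0,"wy":0,"wz":0},
    {"dx":0,"dy":0,"dz":0,"wx":0,"wy":0,"wz":0},
    {"dx":0,"dy":0,"dz":0,"wx":0,"wy":0,"wz":0}
  ],
  "jaw": 0
}}

```text
time_s: 17.7
eef_pos: [0.5551, 0.0423, 0.0747]
tcp_rot: [[-0.995, -0.1, 0.003], [-0.1, 0.995, 0.0], [-0.003, -0.0, -1.0]]
contact_force: [-0.6, 1.2, 6.4]
width: 0.047
gripper_force: 25.6
```

>>> {"api": "move_arm", "payload": {
  "commands": [
    {"dx":0,"dy":0,"dz":0.02,"wx":0,"wy":0,"wz":0},
    {"dx":0,"dy":0,"dz":0.03,"wx":0,"wy":0,"wz":0},
    {"dx":0,"dy":0,"dz":0.03,"wx":0,"wy":0,"wz":0},
    {"dx":-0.004,"dy":-0.016,"dz":0,"wx":0,"wy":0,"wz":0},
    {"dx":-0.008,"dy":-0.03,"dz":0,"wx":0,"wy":0,"wz":0},
    {"dx":-0.008,"dy":-0.035,"dz":0,"wx":0,"wy":0,"wz":0},
    {"dx":-0.008,"dy":-0.035,"dz":0,"wx":0,"wy":0,"wz":0},
    {"dx":-0.008,"dy":-0.035,"dz":0,"wx":0,"wy":0,"wz":0},
    {"dx":-0.008,"dy":-0.035,"dz":0,"wx":0,"wy":0,"wz":0},
    {"dx":-0.008,"dy":-0.035,"dz":0,"wx":0,"wy":0,"wz":0},
    {"dx":-0.008,"dy":-0.035,"dz":0,"wx":0,"wy":0,"wz":0},
    {"dx":-0.01,"dy":-0.03,"dz":-0.02,"wx":0,"wy":0,"wz":0},
    {"dx":0,"dy":-0.018,"dz":-0.03,"wx":0,"wy":0,"wz":0},
    {"dx":0,"dy":-0.008,"dz":-0.03,"wx":0,"wy":0,"wz":0},
    {"dx":0,"dy":0,"dz":-0.03,"wx":0,"wy":0,"wz":0},
    {"dx":0,"dy":0,"dz":-0.015,"wx":0,"wy":0,"wz":0},
    {"dx":0,"dy":0,"dz":0,"wx":0,"wy":0,"wz":0},
    {"dx":0,"dy":0,"dz":0,"wx":0,"wy":0,"wz":0}
  ]
}}

```text
time_s: 19.2
eef_pos: [0.4828, -0.2692, 0.0274]
tcp_rot: [[-0.995, -0.099, -0.002], [-0.099, 0.995, 0.001], [0.002, 0.002, -1.0]]
contact_force: [0.1, -0.2, -1.0]
width: 0.0475
gripper_force: 26.5
```

>>> {"api": "move_arm", "payload": {
  "commands": [
    {"dx":0,"dy":0,"dz":-0.005,"wx":0,"wy":0,"wz":0},
    {"dx":0,"dy":0,"dz":-0.004,"wx":0,"wy":0,"wz":0},
    {"dx":0,"dy":0,"dz":0,"wx":0,"wy":0,"wz":0},
    {"dx":0,"dy":0,"dz":0,"wx":0,"wy":0,"wz":0}
  ]
}}

```text
time_s: 19.53
eef_pos: [0.4842, -0.2699, 0.0197]
tcp_rot: [[-0.995, -0.1, 0.001], [-0.1, 0.995, -0.001], [-0.001, -0.001, -1.0]]
contact_force: [-0.5, 0.5, -1.1]
width: 0.0473
gripper_force: 26.5
```

>>> {"api": "move_arm", "payload": {
  "commands": [
    {"dx":0,"dy":0,"dz":0,"wx":0,"wy":0,"wz":0},
    {"dx":0,"dy":0,"dz":0,"wx":0,"wy":0,"wz":0},
    {"dx":0,"dy":0,"dz":0,"wx":0,"wy":0,"wz":0},
    {"dx":0,"dy":0,"dz":0.02,"wx":0,"wy":0,"wz":0},
    {"dx":0,"dy":0,"dz":0.035,"wx":0,"wy":0,"wz":0},
    {"dx":0,"dy":0,"dz":0.04,"wx":0,"wy":0,"wz":0},
    {"dx":0,"dy":0.01,"dz":0.04,"wx":0,"wy":0,"wz":0},
    {"dx":0,"dy":0.02,"dz":0.035,"wx":0,"wy":0,"wz":0},
    {"dx":0,"dy":0.02,"dz":0.035,"wx":0,"wy":0,"wz":0},
    {"dx":0,"dy":0.038,"dz":0.01,"wx":0,"wy":0,"wz":0},
    {"dx":0,"dy":0.04,"dz":0,"wx":0,"wy":0,"wz":0},
    {"dx":0,"dy":0.04,"dz":0,"wx":0,"wy":0,"wz":0},
    {"dx":0,"dy":0.04,"dz":0,"wx":0,"wy":0,"wz":0},
    {"dx":0,"dy":0.04,"dz":0,"wx":0,"wy":0,"wz":0},
    {"dx":0,"dy":0.04,"dz":0,"wx":0,"wy":0,"wz":0},
    {"dx":0,"dy":0.04,"dz":0,"wx":0,"wy":0,"wz":0},
    {"dx":0,"dy":0.04,"dz":0,"wx":0,"wy":0,"wz":0},
    {"dx":0.003,"dy":0.04,"dz":0,"wx":0,"wy":0,"wz":0},
    {"dx":0.003,"dy":0.04,"dz":0,"wx":0,"wy":0,"wz":0},
    {"dx":0.003,"dy":0.03,"dz":0,"wx":0,"wy":0,"wz":0}
  ],
  "jaw": 1
}}

```text
time_s: 21.2
eef_pos: [0.4923, 0.2113, 0.2344]
tcp_rot: [[-0.995, -0.101, 0.001], [-0.101, 0.995, 0.001], [-0.001, 0.001, -1.0]]
contact_force: [0.5, -0.6, -0.6]
width: 0.0853
gripper_force: 0.0
```

>>> {"api": "move_arm", "payload": {
  "commands": [
    {"dx":0.003,"dy":0.025,"dz":-0.01,"wx":0,"wy":0,"wz":0},
    {"dx":0,"dy":0.012,"dz":-0.03,"wx":0,"wy":0,"wz":0},
    {"dx":0,"dy":0,"dz":-0.03,"wx":0,"wy":0,"wz":0},
    {"dx":0,"dy":0,"dz":-0.03,"wx":0,"wy":0,"wz":0},
    {"dx":0,"dy":0,"dz":0,"wx":0,"wy":0,"wz":0},
    {"dx":0,"dy":0,"dz":0,"wx":0,"wy":0,"wz":0}
  ]
}}

```text
time_s: 21.7
eef_pos: [0.4939, 0.2446, 0.133]
tcp_rot: [[-0.995, -0.1, -0.004], [-0.1, 0.995, -0.001], [0.004, -0.001, -1.0]]
contact_force: [0.2, -0.0, 1.3]
width: 0.0855
gripper_force: 0.0
```

Run:
```python
from h import *
s=get_state();print(s['eef_pos'],s['time_s'])
for c in ['top','scene']:
  get_image(c); print(c,[(np.round(d['xyz'],3).tolist(),round(d['conf'],2)) for n in ['fired_a','raw_a'] for d in recognise(c,n)])
```

```text
[0.49393399 0.24463176 0.13297413] 21.7
top [([0.481, -0.363, 0.022], 0.78), ([0.485, -0.274, 0.016], 0.66), ([0.542, 0.011, 0.059], 0.61), ([0.615, 0.352, 0.025], 0.84), ([0.379, 0.129, 0.004], 0.77), ([0.481, 0.247, 0.016], 0.48)]
scene [([0.49, -0.363, 0.032], 0.89), ([0.49, -0.273, 0.03], 0.76), ([0.614, 0.365, 0.026], 0.95), ([0.504, 0.248, 0.029], 0.69), ([0.505, 0.353, 0.027], 0.66), ([0.694, 0.096, 0.183], 0.53), ([0.366, 0.14, 0.032], 0.51)]
```

>>> {"api": "move_arm", "payload": {
  "commands": [
    {"dx":0.001,"dy":0.003,"dz":-0.03,"wx":0,"wy":0,"wz":0},
    {"dx":0,"dy":0,"dz":-0.03,"wx":0,"wy":0,"wz":0},
    {"dx":0,"dy":0,"dz":-0.025,"wx":0,"wy":0,"wz":0},
    {"dx":0,"dy":0,"dz":-0.02,"wx":0,"wy":0,"wz":0},
    {"dx":0,"dy":0,"dz":-0.01,"wx":0,"wy":0,"wz":0},
    {"dx":0,"dy":0,"dz":0,"wx":0,"wy":0,"wz":0},
    {"dx":0,"dy":0,"dz":0,"wx":0,"wy":0,"wz":0}
  ]
}}

```text
time_s: 22.58
eef_pos: [0.4972, 0.2483, 0.0197]
tcp_rot: [[-0.995, -0.099, 0.0], [-0.099, 0.995, 0.0], [-0.0, 0.0, -1.0]]
contact_force: [-0.2, 0.0, 1.3]
width: 0.0851
gripper_force: 0.0
```

>>> {"api": "move_arm", "payload": {
  "commands": [
    {"dx":0,"dy":0,"dz":0,"wx":0,"wy":0,"wz":0},
    {"dx":0,"dy":0,"dz":0,"wx":0,"wy":0,"wz":0},
    {"dx":0,"dy":0,"dz":0,"wx":0,"wy":0,"wz":0},
    {"dx":0,"dy":0,"dz":0,"wx":0,"wy":0,"wz":0},
    {"dx":0,"dy":0,"dz":0,"wx":0,"wy":0,"wz":0},
    {"dx":0,"dy":0,"dz":0,"wx":0,"wy":0,"wz":0},
    {"dx":0,"dy":0,"dz":0,"wx":0,"wy":0,"wz":0}
  ],
  "jaw": 0
}}

```text
time_s: 23.17
eef_pos: [0.498, 0.2489, 0.0206]
tcp_rot: [[-0.995, -0.1, 0.003], [-0.1, 0.995, 0.001], [-0.003, 0.001, -1.0]]
contact_force: [-1.1, 0.7, 6.2]
width: 0.0477
gripper_force: 25.2
```

>>> {"api": "move_arm", "payload": {
  "commands": [
    {"dx":0,"dy":0,"dz":0.025,"wx":0,"wy":0,"wz":0},
    {"dx":0,"dy":0,"dz":0.04,"wx":0,"wy":0,"wz":0},
    {"dx":0,"dy":0,"dz":0.04,"wx":0,"wy":0,"wz":0},
    {"dx":0.01,"dy":-0.015,"dz":0.04,"wx":0,"wy":0,"wz":0},
    {"dx":0.012,"dy":-0.035,"dz":0,"wx":0,"wy":0,"wz":0},
    {"dx":0.012,"dy":-0.035,"dz":0,"wx":0,"wy":0,"wz":0},
    {"dx":0.012,"dy":-0.035,"dz":0,"wx":0,"wy":0,"wz":0},
    {"dx":0.012,"dy":-0.035,"dz":0,"wx":0,"wy":0,"wz":0},
    {"dx":0,"dy":-0.035,"dz":0,"wx":0,"wy":0,"wz":0},
    {"dx":0,"dy":-0.035,"dz":0,"wx":0,"wy":0,"wz":0},
    {"dx":0,"dy":-0.035,"dz":0,"wx":0,"wy":0,"wz":0},
    {"dx":0,"dy":-0.02,"dz":-0.01,"wx":0,"wy":0,"wz":0},
    {"dx":0,"dy":-0.009,"dz":-0.03,"wx":0,"wy":0,"wz":0},
    {"dx":0,"dy":0,"dz":-0.03,"wx":0,"wy":0,"wz":0},
    {"dx":0,"dy":0,"dz":-0.006,"wx":0,"wy":0,"wz":0},
    {"dx":0,"dy":0,"dz":0,"wx":0,"wy":0,"wz":0},
    {"dx":0,"dy":0,"dz":0,"wx":0,"wy":0,"wz":0}
  ]
}}

```text
time_s: 24.58
eef_pos: [0.554, -0.0397, 0.0865]
tcp_rot: [[-0.995, -0.1, -0.001], [-0.1, 0.995, 0.0], [0.001, 0.0, -1.0]]
contact_force: [-0.1, 0.0, -0.7]
width: 0.0472
gripper_force: 26.7
```

>>> {"api": "move_arm", "payload": {
  "commands": [
    {"dx":0,"dy":0,"dz":-0.005,"wx":0,"wy":0,"wz":0},
    {"dx":0,"dy":0,"dz":-0.003,"wx":0,"wy":0,"wz":0},
    {"dx":0,"dy":0,"dz":0,"wx":0,"wy":0,"wz":0},
    {"dx":0,"dy":0,"dz":0,"wx":0,"wy":0,"wz":0}
  ]
}}

```text
time_s: 24.92
eef_pos: [0.5546, -0.0398, 0.0786]
tcp_rot: [[-0.995, -0.1, 0.001], [-0.1, 0.995, -0.0], [-0.001, -0.0, -1.0]]
contact_force: [-0.1, 0.4, -1.2]
width: 0.047
gripper_force: 26.7
```

>>> {"api": "move_arm", "payload": {
  "commands": [
    {"dx":0,"dy":0,"dz":0,"wx":0,"wy":0,"wz":0},
    {"dx":0,"dy":0,"dz":0,"wx":0,"wy":0,"wz":0},
    {"dx":0,"dy":0,"dz":0,"wx":0,"wy":0,"wz":0},
    {"dx":0,"dy":0,"dz":0.02,"wx":0,"wy":0,"wz":0},
    {"dx":0,"dy":0,"dz":0.035,"wx":0,"wy":0,"wz":0},
    {"dx":0,"dy":0,"dz":0.035,"wx":0,"wy":0,"wz":0},
    {"dx":-0.005,"dy":0.02,"dz":0.02,"wx":0,"wy":0,"wz":0},
    {"dx":-0.005,"dy":0.04,"dz":0,"wx":0,"wy":0,"wz":0},
    {"dx":-0.005,"dy":0.04,"dz":0,"wx":0,"wy":0,"wz":0},
    {"dx":-0.005,"dy":0.04,"dz":0,"wx":0,"wy":0,"wz":0},
    {"dx":-0.005,"dy":0.04,"dz":0,"wx":0,"wy":0,"wz":0},
    {"dx":-0.005,"dy":0.04,"dz":0,"wx":0,"wy":0,"wz":0},
    {"dx":-0.005,"dy":0.04,"dz":0,"wx":0,"wy":0,"wz":0},
    {"dx":-0.005,"dy":0.04,"dz":0,"wx":0,"wy":0,"wz":0},
    {"dx":-0.005,"dy":0.04,"dz":0,"wx":0,"wy":0,"wz":0},
    {"dx":-0.005,"dy":0.035,"dz":-0.02,"wx":0,"wy":0,"wz":0},
    {"dx":0,"dy":0.017,"dz":-0.02,"wx":0,"wy":0,"wz":0},
    {"dx":0,"dy":0,"dz":0,"wx":0,"wy":0,"wz":0},
    {"dx":0,"dy":0,"dz":0,"wx":0,"wy":0,"wz":0}
  ],
  "jaw": 1
}}

```text
time_s: 26.5
eef_pos: [0.5029, 0.3521, 0.1467]
tcp_rot: [[-0.995, -0.101, -0.003], [-0.101, 0.995, -0.002], [0.003, -0.002, -1.0]]
contact_force: [0.0, 0.4, 0.3]
width: 0.0852
gripper_force: 0.0
```

Run:
```python
from h import *
s=get_state();print(s['eef_pos'],s['time_s'])
for c in ['top','scene']:
  get_image(c); print(c,[(np.round(d['xyz'],3).tolist(),round(d['conf'],2)) for n in ['fired_a','raw_a'] for d in recognise(c,n)])
```

```text
[0.50290352 0.35210043 0.14671344] 26.5
top [([0.485, -0.365, 0.026], 0.96), ([0.487, -0.274, 0.016], 0.86), ([0.608, 0.366, 0.026], 0.9), ([0.493, 0.351, 0.018], 0.86), ([0.378, 0.131, 0.006], 0.69), ([0.552, -0.04, 0.069], 0.63)]
scene [([0.49, -0.364, 0.03], 0.6), ([0.492, -0.274, 0.034], 0.56), ([0.506, 0.354, 0.03], 0.92), ([0.615, 0.365, 0.028], 0.82), ([0.367, 0.138, 0.034], 0.75), ([0.562, -0.04, 0.09], 0.73)]
```

>>> {"api": "move_arm", "payload": {
  "commands": [
    {"dx":0.001,"dy":0,"dz":-0.03,"wx":0,"wy":0,"wz":0},
    {"dx":0,"dy":0,"dz":-0.03,"wx":0,"wy":0,"wz":0},
    {"dx":0,"dy":0,"dz":-0.03,"wx":0,"wy":0,"wz":0},
    {"dx":0,"dy":0,"dz":-0.025,"wx":0,"wy":0,"wz":0},
    {"dx":0,"dy":0,"dz":-0.013,"wx":0,"wy":0,"wz":0},
    {"dx":0,"dy":0,"dz":0,"wx":0,"wy":0,"wz":0},
    {"dx":0,"dy":0,"dz":0,"wx":0,"wy":0,"wz":0}
  ]
}}

```text
time_s: 27.38
eef_pos: [0.5051, 0.3512, 0.0201]
tcp_rot: [[-0.995, -0.098, -0.001], [-0.098, 0.995, -0.0], [0.001, -0.0, -1.0]]
contact_force: [1.3, -0.3, 0.0]
width: 0.0855
gripper_force: 0.0
```

>>> {"api": "move_arm", "payload": {
  "commands": [
    {"dx":0,"dy":0,"dz":0,"wx":0,"wy":0,"wz":0},
    {"dx":0,"dy":0,"dz":0,"wx":0,"wy":0,"wz":0},
    {"dx":0,"dy":0,"dz":0,"wx":0,"wy":0,"wz":0},
    {"dx":0,"dy":0,"dz":0,"wx":0,"wy":0,"wz":0},
    {"dx":0,"dy":0,"dz":0,"wx":0,"wy":0,"wz":0},
    {"dx":0,"dy":0,"dz":0,"wx":0,"wy":0,"wz":0},
    {"dx":0,"dy":0,"dz":0,"wx":0,"wy":0,"wz":0}
  ],
  "jaw": 0
}}

```text
time_s: 27.97
eef_pos: [0.5065, 0.3528, 0.0219]
tcp_rot: [[-0.995, -0.1, 0.003], [-0.1, 0.995, 0.002], [-0.003, 0.001, -1.0]]
contact_force: [-1.2, -0.8, 6.2]
width: 0.0471
gripper_force: 25.7
```

>>> {"api": "move_arm", "payload": {
  "commands": [
    {"dx":0,"dy":0,"dz":0.025,"wx":0,"wy":0,"wz":0},
    {"dx":0,"dy":0,"dz":0.04,"wx":0,"wy":0,"wz":0},
    {"dx":0,"dy":0,"dz":0.04,"wx":0,"wy":0,"wz":0},
    {"dx":0.008,"dy":-0.015,"dz":0.04,"wx":0,"wy":0,"wz":0},
    {"dx":0.009,"dy":-0.035,"dz":0,"wx":0,"wy":0,"wz":0},
    {"dx":0.009,"dy":-0.035,"dz":0,"wx":0,"wy":0,"wz":0},
    {"dx":0.009,"dy":-0.035,"dz":0,"wx":0,"wy":0,"wz":0},
    {"dx":0.007,"dy":-0.035,"dz":0,"wx":0,"wy":0,"wz":0},
    {"dx":0,"dy":-0.035,"dz":0,"wx":0,"wy":0,"wz":0},
    {"dx":0,"dy":-0.035,"dz":0,"wx":0,"wy":0,"wz":0},
    {"dx":0,"dy":-0.035,"dz":0,"wx":0,"wy":0,"wz":0},
    {"dx":0,"dy":-0.025,"dz":-0.01,"wx":0,"wy":0,"wz":0},
    {"dx":0,"dy":-0.017,"dz":-0.03,"wx":0,"wy":0,"wz":0},
    {"dx":0,"dy":0,"dz":-0.03,"wx":0,"wy":0,"wz":0},
    {"dx":0,"dy":0,"dz":-0.008,"wx":0,"wy":0,"wz":0},
    {"dx":0,"dy":0,"dz":0,"wx":0,"wy":0,"wz":0},
    {"dx":0,"dy":0,"dz":0,"wx":0,"wy":0,"wz":0}
  ]
}}

```text
time_s: 29.38
eef_pos: [0.5466, 0.0511, 0.0857]
tcp_rot: [[-0.995, -0.1, -0.001], [-0.1, 0.995, 0.0], [0.001, 0.0, -1.0]]
contact_force: [0.9, -0.8, -0.9]
width: 0.0471
gripper_force: 26.6
```

>>> {"api": "move_arm", "payload": {
  "commands": [
    {"dx":0,"dy":0,"dz":-0.004,"wx":0,"wy":0,"wz":0},
    {"dx":0,"dy":0,"dz":-0.002,"wx":0,"wy":0,"wz":0},
    {"dx":0,"dy":0,"dz":0,"wx":0,"wy":0,"wz":0},
    {"dx":0,"dy":0,"dz":0,"wx":0,"wy":0,"wz":0}
  ]
}}

```text
time_s: 29.72
eef_pos: [0.5475, 0.051, 0.0801]
tcp_rot: [[-0.995, -0.1, 0.001], [-0.1, 0.995, 0.0], [-0.001, -0.0, -1.0]]
contact_force: [-0.7, -0.2, -1.2]
width: 0.0474
gripper_force: 26.6
```

>>> {"api": "move_arm", "payload": {
  "commands": [
    {"dx":0,"dy":0,"dz":0,"wx":0,"wy":0,"wz":0},
    {"dx":0,"dy":0,"dz":0,"wx":0,"wy":0,"wz":0},
    {"dx":0,"dy":0,"dz":0,"wx":0,"wy":0,"wz":0},
    {"dx":0,"dy":0,"dz":0.02,"wx":0,"wy":0,"wz":0},
    {"dx":0,"dy":0,"dz":0.035,"wx":0,"wy":0,"wz":0},
    {"dx":0,"dy":0,"dz":0.035,"wx":0,"wy":0,"wz":0},
    {"dx":-0.01,"dy":0.01,"dz":0.03,"wx":0,"wy":0,"wz":0},
    {"dx":-0.01,"dy":0.03,"dz":0.03,"wx":0,"wy":0,"wz":0},
    {"dx":-0.01,"dy":0.04,"dz":0.02,"wx":0,"wy":0,"wz":0},
    {"dx":-0.02,"dy":0.035,"dz":0,"wx":0,"wy":0,"wz":0},
    {"dx":-0.02,"dy":0.035,"dz":0,"wx":0,"wy":0,"wz":0},
    {"dx":-0.02,"dy":0.035,"dz":0,"wx":0,"wy":0,"wz":0},
    {"dx":0,"dy":0,"dz":0,"wx":0,"wy":0,"wz":0}
  ],
  "jaw": 1
}}

```text
time_s: 30.8
eef_pos: [0.4546, 0.2358, 0.2468]
tcp_rot: [[-0.994, -0.107, -0.001], [-0.107, 0.994, 0.003], [0.001, 0.003, -1.0]]
contact_force: [-0.9, -1.4, 0.5]
width: 0.0854
gripper_force: 0.0
```

Run:
```python
from h import *
s=get_state();print(s['eef_pos'],s['time_s'])
save('top','c6.png',(120,50,560,350),1.8)
print([(np.round(d['xyz'],3).tolist(),round(d['conf'],2)) for n in ['fired_a','raw_a'] for d in recognise('top',n)])
```

```text
[0.45462543 0.23582867 0.24682697] 30.8
[([0.486, -0.275, 0.019], 0.92), ([0.484, -0.366, 0.025], 0.7), ([0.542, 0.052, 0.068], 0.85), ([0.377, 0.128, 0.003], 0.82), ([0.61, 0.365, 0.022], 0.79), ([0.553, -0.04, 0.068], 0.58)]
```

View pics/c6.png

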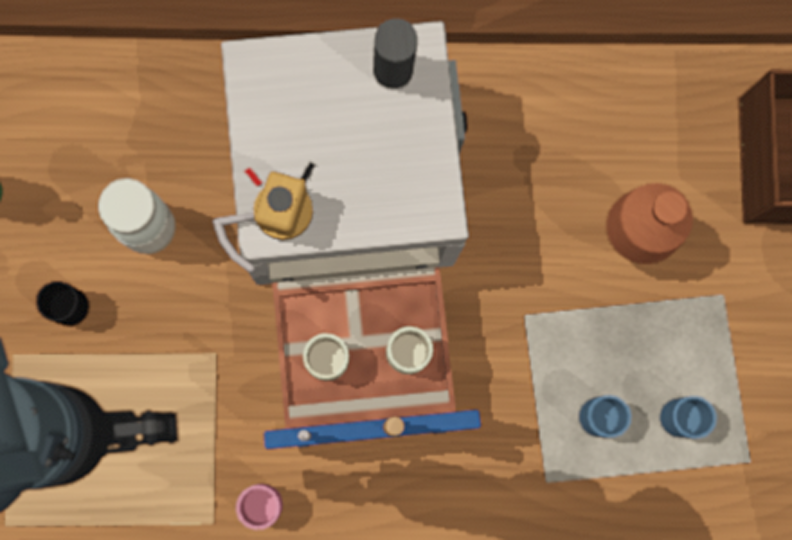

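The picture shows both off-white cups upright on the bed at (326,356) and (410,350), and both blue cups on the slab at (606,416) and (689,417). The jar and vase are untouched. Next I push the car home.

>>> {"api": "move_arm", "payload": {
  "commands": [
    {"dx":0.001,"dy":-0.03,"dz":0,"wx":0,"wy":0,"wz":0},
    {"dx":0.001,"dy":-0.038,"dz":0,"wx":0,"wy":0,"wz":0},
    {"dx":0.001,"dy":-0.038,"dz":0,"wx":0,"wy":0,"wz":0},
    {"dx":0.001,"dy":-0.038,"dz":0,"wx":0,"wy":0,"wz":0},
    {"dx":0.001,"dy":-0.038,"dz":0,"wx":0,"wy":0,"wz":0},
    {"dx":0.002,"dy":-0.038,"dz":0,"wx":0,"wy":0,"wz":0},
    {"dx":0.003,"dy":-0.03,"dz":0,"wx":0,"wy":0,"wz":0},
    {"dx":0,"dy":0,"dz":0,"wx":0,"wy":0,"wz":0},
    {"dx":0,"dy":0,"dz":0,"wx":0,"wy":0,"wz":0},
    {"dx":0,"dy":0,"dz":0,"wx":0,"wy":0,"wz":0}
  ]
}}

```text
time_s: 31.78
eef_pos: [0.4682, -0.0203, 0.2461]
tcp_rot: [[-0.995, -0.097, -0.0], [-0.097, 0.995, 0.0], [0.0, 0.001, -1.0]]
contact_force: [0.3, -0.1, -0.2]
width: 0.0856
gripper_force: 0.0
```

>>> {"api": "move_arm", "payload": {
  "commands": [
    {"dx":-0.002,"dy":-0.001,"dz":-0.025,"wx":0,"wy":0,"wz":0},
    {"dx":0,"dy":0,"dz":-0.03,"wx":0,"wy":0,"wz":0},
    {"dx":0,"dy":0,"dz":-0.023,"wx":0,"wy":0,"wz":0},
    {"dx":0,"dy":0,"dz":0,"wx":0,"wy":0,"wz":0},
    {"dx":0,"dy":0,"dz":0,"wx":0,"wy":0,"wz":0}
  ]
}}

```text
time_s: 32.2
eef_pos: [0.4649, -0.0193, 0.1675]
tcp_rot: [[-0.995, -0.101, -0.003], [-0.101, 0.995, 0.001], [0.003, 0.001, -1.0]]
contact_force: [-0.3, 0.7, -0.3]
width: 0.0854
gripper_force: 0.0
```

>>> {"api": "move_arm", "payload": {
  "commands": [
    {"dx":0,"dy":0,"dz":0,"wx":0,"wy":0,"wz":0},
    {"dx":0,"dy":0,"dz":0,"wx":0,"wy":0,"wz":0},
    {"dx":0,"dy":0,"dz":0,"wx":0,"wy":0,"wz":0},
    {"dx":0,"dy":0,"dz":0,"wx":0,"wy":0,"wz":0},
    {"dx":0,"dy":0,"dz":0,"wx":0,"wy":0,"wz":0},
    {"dx":0,"dy":0,"dz":0,"wx":0,"wy":0,"wz":0},
    {"dx":0,"dy":0,"dz":0,"wx":0,"wy":0,"wz":0},
    {"dx":0,"dy":0,"dz":0,"wx":0,"wy":0,"wz":0}
  ],
  "jaw": 0,
  "squeeze": 50
}}

```text
time_s: 32.87
eef_pos: [0.4667, -0.0202, 0.169]
tcp_rot: [[-0.995, -0.099, 0.001], [-0.099, 0.995, 0.0], [-0.001, 0.0, -1.0]]
contact_force: [-0.3, 1.1, 5.8]
width: 0.0166
gripper_force: 48.6
```

>>> {"api": "move_arm", "payload": {
  "commands": [
    {"dx":0.003,"dy":0.0003,"dz":0,"wx":0,"wy":0,"wz":0},
    {"dx":0.006,"dy":0.0006,"dz":0,"wx":0,"wy":0,"wz":0},
    {"dx":0.009,"dy":0.001,"dz":0,"wx":0,"wy":0,"wz":0},
    {"dx":0.01,"dy":0.001,"dz":0,"wx":0,"wy":0,"wz":0},
    {"dx":0.01,"dy":0.001,"dz":0,"wx":0,"wy":0,"wz":0},
    {"dx":0.01,"dy":0.001,"dz":0,"wx":0,"wy":0,"wz":0},
    {"dx":0.01,"dy":0.001,"dz":0,"wx":0,"wy":0,"wz":0},
    {"dx":0.01,"dy":0.001,"dz":0,"wx":0,"wy":0,"wz":0},
    {"dx":0.01,"dy":0.001,"dz":0,"wx":0,"wy":0,"wz":0},
    {"dx":0.01,"dy":0.001,"dz":0,"wx":0,"wy":0,"wz":0},
    {"dx":0.01,"dy":0.001,"dz":0,"wx":0,"wy":0,"wz":0},
    {"dx":0.01,"dy":0.001,"dz":0,"wx":0,"wy":0,"wz":0},
    {"dx":0.01,"dy":0.001,"dz":0,"wx":0,"wy":0,"wz":0},
    {"dx":0.01,"dy":0.001,"dz":0,"wx":0,"wy":0,"wz":0},
    {"dx":0.01,"dy":0.001,"dz":0,"wx":0,"wy":0,"wz":0},
    {"dx":0.01,"dy":0.001,"dz":0,"wx":0,"wy":0,"wz":0},
    {"dx":0.008,"dy":0.001,"dz":0,"wx":0,"wy":0,"wz":0},
    {"dx":0.005,"dy":0.0005,"dz":0,"wx":0,"wy":0,"wz":0},
    {"dx":0.003,"dy":0.0003,"dz":0,"wx":0,"wy":0,"wz":0},
    {"dx":0,"dy":0,"dz":0,"wx":0,"wy":0,"wz":0}
  ]
}}

```text
time_s: 34.53
eef_pos: [0.6313, -0.0021, 0.1691]
tcp_rot: [[-0.995, -0.1, 0.002], [-0.1, 0.995, 0.003], [-0.002, 0.003, -1.0]]
contact_force: [0.9, 4.5, 4.9]
width: 0.0162
gripper_force: 48.8
```

>>> {"api": "move_arm", "payload": {
  "commands": [
    {"dx":0.003,"dy":0.0003,"dz":0,"wx":0,"wy":0,"wz":0},
    {"dx":0.003,"dy":0.0003,"dz":0,"wx":0,"wy":0,"wz":0},
    {"dx":0.003,"dy":0.0003,"dz":0,"wx":0,"wy":0,"wz":0},
    {"dx":0.002,"dy":0,"dz":0,"wx":0,"wy":0,"wz":0},
    {"dx":0,"dy":0,"dz":0,"wx":0,"wy":0,"wz":0},
    {"dx":0,"dy":0,"dz":0,"wx":0,"wy":0,"wz":0}
  ]
}}

```text
time_s: 35.03
eef_pos: [0.6416, -0.001, 0.1691]
tcp_rot: [[-0.995, -0.101, 0.001], [-0.101, 0.995, 0.003], [-0.002, 0.003, -1.0]]
contact_force: [-1.4, 6.0, 5.7]
width: 0.016
gripper_force: 48.9
```

>>> {"api": "move_arm", "payload": {
  "commands": [
    {"dx":0.002,"dy":0,"dz":0,"wx":0,"wy":0,"wz":0},
    {"dx":0.002,"dy":0,"dz":0,"wx":0,"wy":0,"wz":0},
    {"dx":0.001,"dy":0,"dz":0,"wx":0,"wy":0,"wz":0},
    {"dx":0,"dy":0,"dz":0,"wx":0,"wy":0,"wz":0},
    {"dx":0,"dy":0,"dz":0,"wx":0,"wy":0,"wz":0}
  ]
}}

```text
time_s: 35.45
eef_pos: [0.6439, -0.0007, 0.169]
tcp_rot: [[-0.995, -0.101, -0.004], [-0.101, 0.995, 0.004], [0.003, 0.004, -1.0]]
contact_force: [-8.7, 5.7, 10.3]
width: 0.0159
gripper_force: 49.6
```

>>> {"api": "move_arm", "payload": {
  "commands": [
    {"dx":0,"dy":0,"dz":0,"wx":0,"wy":0,"wz":0},
    {"dx":0,"dy":0,"dz":0,"wx":0,"wy":0,"wz":0},
    {"dx":0,"dy":0,"dz":0,"wx":0,"wy":0,"wz":0},
    {"dx":0,"dy":0,"dz":0,"wx":0,"wy":0,"wz":0},
    {"dx":0,"dy":0,"dz":0.025,"wx":0,"wy":0,"wz":0},
    {"dx":0,"dy":0,"dz":0.03,"wx":0,"wy":0,"wz":0},
    {"dx":0,"dy":0,"dz":0.02,"wx":0,"wy":0,"wz":0},
    {"dx":0.011,"dy":0.024,"dz":0,"wx":0,"wy":0,"wz":-6},
    {"dx":0.011,"dy":0.024,"dz":0,"wx":0,"wy":0,"wz":-6},
    {"dx":0.011,"dy":0.024,"dz":0,"wx":0,"wy":0,"wz":-6},
    {"dx":0.011,"dy":0.023,"dz":0,"wx":0,"wy":0,"wz":-6},
    {"dx":0,"dy":0,"dz":0,"wx":0,"wy":0,"wz":-5},
    {"dx":0,"dy":0,"dz":0,"wx":0,"wy":0,"wz":0},
    {"dx":0,"dy":0,"dz":0,"wx":0,"wy":0,"wz":0}
  ],
  "jaw": 1
}}

```text
time_s: 36.62
eef_pos: [0.6903, 0.0921, 0.2428]
tcp_rot: [[-0.919, 0.393, -0.0], [0.393, 0.919, -0.0], [0.0, -0.001, -1.0]]
contact_force: [-0.2, -0.8, 0.1]
width: 0.0857
gripper_force: 0.0
```

Run:
```python
from h import *
s=get_state();print(s['eef_pos'],s['time_s'],s['tcp_rot'][0])
b=get_image('scene')[170:350,130:430]
cv2.imwrite('pics/c7.png',cv2.resize(b[:,:,::-1],None,fx=2.6,fy=2.6,interpolation=cv2.INTER_CUBIC))
```

```text
[0.69033852 0.09205132 0.24277728] 36.6167 [-9.19414310e-01  3.93290258e-01 -3.15304821e-04]
```

View pics/c7.png

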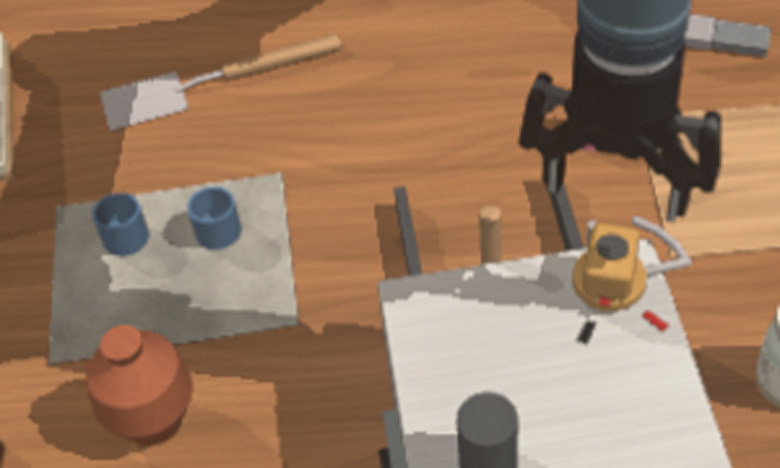

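The car is home, with its post at (489,235), and the blue cups stand upright on the slab. The collar is still unlocked.

>>> {"api": "move_arm", "payload": {
  "commands": [
    {"dx":0,"dy":0.002,"dz":-0.025,"wx":0,"wy":0,"wz":0},
    {"dx":0,"dy":0,"dz":-0.03,"wx":0,"wy":0,"wz":0},
    {"dx":0,"dy":0,"dz":-0.02,"wx":0,"wy":0,"wz":0},
    {"dx":0,"dy":0,"dz":0,"wx":0,"wy":0,"wz":0},
    {"dx":0,"dy":0,"dz":0,"wx":0,"wy":0,"wz":0}
  ]
}}

```text
time_s: 37.08
eef_pos: [0.6888, 0.0932, 0.1674]
tcp_rot: [[-0.918, 0.396, -0.003], [0.396, 0.918, -0.0], [0.003, -0.001, -1.0]]
contact_force: [0.8, -0.3, 0.3]
width: 0.0855
gripper_force: 0.0
```

>>> {"api": "move_arm", "payload": {
  "commands": [
    {"dx":0,"dy":0,"dz":0,"wx":0,"wy":0,"wz":0},
    {"dx":0,"dy":0,"dz":0,"wx":0,"wy":0,"wz":0},
    {"dx":0,"dy":0,"dz":0,"wx":0,"wy":0,"wz":0},
    {"dx":0,"dy":0,"dz":0,"wx":0,"wy":0,"wz":0},
    {"dx":0,"dy":0,"dz":0,"wx":0,"wy":0,"wz":0},
    {"dx":0,"dy":0,"dz":0,"wx":0,"wy":0,"wz":0},
    {"dx":0,"dy":0,"dz":0,"wx":0,"wy":0,"wz":0},
    {"dx":0,"dy":0,"dz":0,"wx":0,"wy":0,"wz":0}
  ],
  "jaw": 0,
  "squeeze": 40
}}

```text
time_s: 37.75
eef_pos: [0.6913, 0.0941, 0.1704]
tcp_rot: [[-0.919, 0.395, 0.004], [0.395, 0.919, -0.0], [-0.003, 0.001, -1.0]]
contact_force: [-1.7, 0.0, 6.3]
width: 0.041
gripper_force: 38.4
```

Turning back by +64°, the same amount as before.

>>> {"api": "move_arm", "payload": {
  "commands": [
    {"dx":0,"dy":0,"dz":0,"wx":0,"wy":0,"wz":5},
    {"dx":0,"dy":0,"dz":0,"wx":0,"wy":0,"wz":5},
    {"dx":0,"dy":0,"dz":0,"wx":0,"wy":0,"wz":5},
    {"dx":0,"dy":0,"dz":0,"wx":0,"wy":0,"wz":5},
    {"dx":0,"dy":0,"dz":0,"wx":0,"wy":0,"wz":5},
    {"dx":0,"dy":0,"dz":0,"wx":0,"wy":0,"wz":5},
    {"dx":0,"dy":0,"dz":0,"wx":0,"wy":0,"wz":5},
    {"dx":0,"dy":0,"dz":0,"wx":0,"wy":0,"wz":5},
    {"dx":0,"dy":0,"dz":0,"wx":0,"wy":0,"wz":5},
    {"dx":0,"dy":0,"dz":0,"wx":0,"wy":0,"wz":5},
    {"dx":0,"dy":0,"dz":0,"wx":0,"wy":0,"wz":5},
    {"dx":0,"dy":0,"dz":0,"wx":0,"wy":0,"wz":5},
    {"dx":0,"dy":0,"dz":0,"wx":0,"wy":0,"wz":4},
    {"dx":0,"dy":0,"dz":0,"wx":0,"wy":0,"wz":0},
    {"dx":0,"dy":0,"dz":0,"wx":0,"wy":0,"wz":0},
    {"dx":0,"dy":0,"dz":0,"wx":0,"wy":0,"wz":0}
  ]
}}

```text
time_s: 39.08
eef_pos: [0.6907, 0.0966, 0.1704]
tcp_rot: [[-0.757, -0.654, 0.003], [-0.654, 0.757, 0.004], [-0.005, 0.001, -1.0]]
contact_force: [-1.5, 5.2, 6.7]
width: 0.0413
gripper_force: 39.8
```

>>> {"api": "move_arm", "payload": {
  "commands": [
    {"dx":0,"dy":0,"dz":0,"wx":0,"wy":0,"wz":0},
    {"dx":0,"dy":0,"dz":0,"wx":0,"wy":0,"wz":0},
    {"dx":0,"dy":0,"dz":0,"wx":0,"wy":0,"wz":0},
    {"dx":0,"dy":0,"dz":0,"wx":0,"wy":0,"wz":0},
    {"dx":0,"dy":0,"dz":0.025,"wx":0,"wy":0,"wz":0},
    {"dx":0,"dy":0,"dz":0.03,"wx":0,"wy":0,"wz":0},
    {"dx":0,"dy":0,"dz":0.025,"wx":0,"wy":0,"wz":0},
    {"dx":-0.03,"dy":0.025,"dz":0,"wx":0,"wy":0,"wz":0},
    {"dx":-0.03,"dy":0.025,"dz":0,"wx":0,"wy":0,"wz":0},
    {"dx":-0.03,"dy":0.025,"dz":0,"wx":0,"wy":0,"wz":0},
    {"dx":-0.03,"dy":0.025,"dz":0,"wx":0,"wy":0,"wz":0},
    {"dx":-0.03,"dy":0.025,"dz":0,"wx":0,"wy":0,"wz":0},
    {"dx":-0.03,"dy":0.025,"dz":0,"wx":0,"wy":0,"wz":0},
    {"dx":-0.03,"dy":0.025,"dz":0,"wx":0,"wy":0,"wz":0},
    {"dx":0,"dy":0,"dz":0,"wx":0,"wy":0,"wz":0},
    {"dx":0,"dy":0,"dz":0,"wx":0,"wy":0,"wz":0}
  ],
  "jaw": 1
}}

```text
time_s: 40.42
eef_pos: [0.4789, 0.2702, 0.2485]
tcp_rot: [[-0.756, -0.655, 0.0], [-0.655, 0.756, -0.0], [0.0, -0.0, -1.0]]
contact_force: [0.4, -0.1, -0.5]
width: 0.0852
gripper_force: 0.0
```

Run:
```python
from h import *
a=get_image('top');a=cv2.resize(a[60:220,220:400],None,fx=2.2,fy=2.2,interpolation=cv2.INTER_CUBIC)
b=get_image('scene');b=cv2.resize(b[230:390,250:430],None,fx=2.2,fy=2.2,interpolation=cv2.INTER_CUBIC)
cv2.imwrite('pics/c8.png',np.hstack([a,b])[:,:,::-1]); print(get_state()['time_s'])
print([(np.round(d['xyz'],3).tolist(),round(d['conf'],2)) for c in ['top','scene'] for d in recognise(c,'fired_a')])
```

```text
40.5167
[([0.485, -0.366, 0.025], 0.88), ([0.487, -0.274, 0.02], 0.84), ([0.49, -0.364, 0.033], 0.9), ([0.494, -0.273, 0.032], 0.57)]
```

View pics/c8.png

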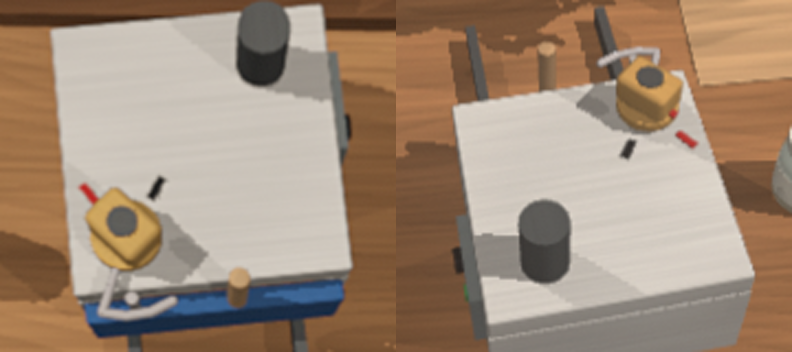

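The pointer meets the red mark at scene crop (680,125), and the claw wraps the pin just as it did at the start. From the grip angle the collar reads about 1.21 rad.

```bash
python3 -c "
from cell import *
print(job_done())"
```

```text
the job is handed in; nothing more can be done
None
```

I handed the job in at about 40 s of the 210 s. Both blue cups stand on the slab, both off-white cups went home upright on the car's bed (not visible once shut), and the collar is locked at about 1.21 rad; the hand-in gave no verdict.

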